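Locate the drilling template and torque its clamp

ROBOT

A 7-joint arm with a two-finger parallel gripper is mounted at the origin on the work surface. World frame = base frame: x ahead of the robot, y to its left, z up, the work surface at z = 0. Lengths are in m, angles in degrees, forces in N, time in s.
With the tool pointing down it reaches from about 0.425 to 0.875 m from the base axis. Payload 4.7 kg.
Tool frame: the origin (TCP) lies on the centre line of the jaws, within the pads' length; the fingertips stand 8 mm ahead of it and the grasp point (between the pads) lies 11 mm behind it; z points along the fingers, x is the direction in which the jaws open and shut, and the axes are right-handed (so a half turn about z gives the same grasp; the last joint's range is limited). The gripper opens to 87 mm and grips with 3 to 60 N. Pads are 19 mm wide; open, the fingers measure 117 mm over their backs; the gripper's body (75 mm by 190 mm) begins 51 mm behind the grasp point.
Start: joints at [65.38, 18.392, -4.016, 83.108, 1.295, 78.541, -3.26], TCP at [0.279, -0.587, 0.231] pointing down, gripper open.
Joint ranges: [-163.93, 163.93], [-17.29, 119.83], [-79.2, 71.16], [3.27, 140.29], [-89.18, 269.18], [5.43, 117.66], [-154.24, 154.24]. Speed limits (degrees/s): [147.25, 147.25, 180, 180, 180, 180, 180].

INTERFACE

Orientations are given as [roll, pitch, yaw] about the fixed x, y, z axes, in that order (R = Rz(yaw) Ry(pitch) Rx(roll)).
In Python, from cell import telemetry, read_camera, get_calibration, sign_off gives the robot as it stands. The module is installed in compiled form; this text tells all that it offers.
- The arm moves only by the tool carry_out, never from a script. Its arguments are lists of equal length, an entry for each row: "translation": the shift along the tool's x, y, z in cm, a list of three; "turn": the turn about the tool's z in rad; "gripper": the opening, from 0 (shut) to 1 (fully open). In form: {"translation": [[dx, dy, dz], ...], "turn": [turn, ...], "gripper": [gripper, ...]}. A call has 1 to 5 rows; each row is the pose to reach, as a shift and turn from the pose commanded when the call began, along the tool's axes at that moment; what a row does not reach only later rows make up. A row lasts 1/8 s, in which the tool goes at most 62.5 mm and 10.7 degrees, less where a joint would pass 70% of its speed; a pose out of reach is approached as far as the arm can. A call with a gripper value outside its range is refused whole. The fingers move at their own pace and stop on an object; "squeeze" is the grip in N (left out, the last holds). Time passes only in rows, so rows that repeat a pose let the fingers close. It gives the time, the measured TCP pose, the force and the opening at its end, in the units of the state.
- telemetry.get_obs(): the state, without advancing time (a new reading comes with each control period).
- read_camera(name): name is "scene" or "top" or "wrist"; returns the picture (480x640x3 uint8, red, green, blue); there is no depth.
- get_calibration(name): a dict with "fx", "fy", "cx", "cy" (pixels), "R" (3x3) and "t" (3): a world point X has camera coordinates R X + t. Camera axes: x right, y down, z forward; pixel columns grow to the right and rows downward; lengths in m; the calibration is good to about 2 mm. The wrist camera is an equidistant fisheye: a pixel r from the principal point sees the ray r / f radians off the axis. A picture is of the moment at which its call begins: read the wrist's pose just before it. get_calibration takes no time and is no camera call; for the wrist camera it gives the pose at the moment of the call.
- sign_off(): hands the job in, once; it reports no verdict.
The state is a dict: "time_s": time; "qpos": joint angles; "joint_velocities": joint speeds; "effort": joint torques, N m; "tool_pos": TCP position; "tool_rot": TCP orientation; "force": force on the tool from outside, world axes, zero at the start; "wrist_torque": the same for the moment, N m; "grip_width": finger opening in m.
Only numpy, scipy, OpenCV 4.12 (cv2) and the standard library are available. Lean on these libraries where they do the work, as an engineer would, in place of code of your own. Each camera call takes 0.05 s, during which the arm holds its last target.

TASK

Lower the plywood drilling template onto the two locating pins of the brown wooden fixture, large hole on the round pin and small hole on the diamond pin, until it lies flat on the base. Then swing the wrench handle clockwise (seen from above) so that the clamp finger turns over the template, until the clamp screw stops and the wrench's breakaway joint clearly gives (the handle kinks by ten to twenty degrees); stop there, before the kink reaches its end stop, and let go. Leave the glue bottle, the mallet and the two wooden blocks where they are.

Things in the scene. Friction and masses are not known exactly. Their poses are not given: they have to be found in the camera images.
- template_grip (a point): Loose drilling template, about 0.3 to 0.5 kg: a plywood plate 100 x 170 x 14 mm with a dark wooden bar grip standing in its middle, 24 mm wide (x), 64 mm long (y), from 14 to 60 mm above the plate's underside. This point is on the template's vertical centre line, 40 mm above its underside (26 mm above the plate's top face), in the bar grip. Axes: y along the plate and the bar grip, towards the large hole; x across; z up.
- large_hole (a point): Centre of the template's large through hole (22.5 mm diameter), 55 mm along +y from the plate's middle, at the underside of the plate. Same axes as the template.
- small_hole (a point): Centre of the template's small through hole (16.5 mm diameter), 55 mm along -y from the plate's middle, at the underside of the plate. Same axes as the template.
- round_pin (a point): Foot of the round steel locating pin (20 mm diameter, 18 mm tall, its top 5 mm tapered to 12 mm diameter) on the top face of the fixture, a fixed brown wooden base block 120 x 280 mm, 40 mm high. z up; the fixture's y axis runs from the diamond pin to the round pin (110 mm).
- diamond_pin (a point): Foot of the diamond-section steel locating pin (14 mm wide across the line of the pins, 9 mm along it, 18 mm tall, tapered at the top) on the fixture's top face. Same axes as the fixture.
- clamp_axis (a point): Point on the vertical axis of the clamp screw, at the height of the wrench handle's centre line (78 mm above the table). It lies 75 mm beyond the diamond pin, on the line of the pins. A flat steel clamp finger (57 mm long, its underside 2 mm above a seated plate) turns with the screw, pointing nearly opposite to the wrench, and ends up over the end of the plate by the diamond pin. Same axes as the fixture.
- clamp_screw (a joint): Angle of the clamp screw (rad), growing clockwise seen from above. It starts between 0.1 and 0.6 and comes to a hard stop (tight) at 1.7. Turning it takes about 0.4 N m and it stays where it is left. The wrench head is fixed on it. At 1.7 the unkinked wrench points 85 degrees clockwise from the fixture's x axis, i.e. roughly along the fixture's -y, away from the template.
- wrench_handle (a joint): Kink of the wrench's breakaway joint (rad), 0 = straight, growing clockwise seen from above, end stop at 0.6. It gives at 1.1 N m about its pivot (about 10 N at the middle of the grip), so only after the clamp screw is tight if the handle is pushed or pulled sideways at its grip; it then stays kinked where it is left.
- handle_pivot (a point): Vertical pivot of the breakaway joint, 50 mm from the clamp screw's axis, 78 mm above the table. x axis: along the handle, outwards; z up.
- handle_grip (a point): Middle of the black handle grip of the wrench, on its centre line: 105 mm from the pivot, 155 mm from the clamp axis when straight. The grip is a level round bar, 26 mm diameter, 100 mm long, its centre 78 mm above the table. x axis: along the handle, outwards; z up. Can be pushed from the side or pinched from above.
- glue_mid (a point): Bystander: white glue bottle standing upright, 60 mm diameter, 170 mm tall; point at half height.
- mallet_mid (a point): Bystander: wooden mallet lying on the bench, head 65 x 130 x 60 mm (point at its centre), 200 mm handle along its -x.
- block_a_mid (a point): Bystander: wooden block 45 x 110 x 40 mm (long side y), point at its centre, beyond the fixture, to the left.
- block_b_mid (a point): Bystander: wooden block 45 x 90 x 40 mm (long side y), point at its centre, in front of the fixture, to the right; the handle swings above it.
Not all that is in view belongs to the job. Leave any green look-alike of the part that bears template_grip alone.

How it is judged (in metres and radians):
On the way, in this order (a step that is already met when the one before it is completed fails the run):
1. the template lies flat on the fixture with both pins in their holes, the clamp screw not yet tight (distance between large_hole and round_pin below 0.004 m and distance between small_hole and diamond_pin below 0.004 m and value of joint clamp_screw below 1.5 rad), for 0.2 s.
2. the clamp screw is tight and the wrench's breakaway joint has given (value of joint clamp_screw above 1.62 rad and value of joint wrench_handle above 0.12 rad), for 0.1 s.
At the end, for the whole second after the job is handed in: The template is flat on the fixture, each hole's underside centre within 4 mm of its pin's foot; the clamp screw stands at 1.62 rad or more (stop at 1.7); the wrench's breakaway joint is kinked by 0.12 to 0.5 rad (all of step 2 and distance between large_hole and round_pin below 0.004 m and distance between small_hole and diamond_pin below 0.004 m and value of joint wrench_handle below 0.5 rad); the robot touches nothing.
It fails at once if the wrench handle is forced on to its end stop (kink over 0.52 rad) (value of joint wrench_handle above 0.52 rad).
It fails at once if the glue bottle, the mallet or a wooden block is moved by more than 30 mm (distance of any of glue_mid, mallet_mid, block_a_mid, block_b_mid from where it was at the start of the episode above 0.03 m).
It also fails if it takes over 64 s, if anything falls off the work surface, if the arm or the gripper's body presses on something with over 40 N, if the wrist force passes 120 N, or if a joint passes its speed limit or range.

## Working session

There is one attempt and no reset: what is moved stays moved. The work goes in short steps, Python scripts to look and compute and a tool call to move; the robot and the scene stay as the last step left them, time stands still between calls to the robot, and variables do not carry over. Pictures are saved under pics/ and viewed, and the job is handed in when it is done.

Besides the shell and the picture viewer there is one more tool, called after ">>>" as name(argument=value, ...), one argument or row to a line, values as JSON. carry_out: Moves the arm, as the interface text tells. Its arguments: {"type":"object","properties":{"translation":{"type":"array","items":{"type":"array","items":{"type":"number"}}},"turn":{"type":"array","items":{"type":"number"}},"gripper":{"type":"array","items":{"type":"number"}},"squeeze":{"type":"number"}},"required":["translation","turn","gripper"]}

```bash
mkdir -p pics
python3 - <<'E'
from cell import telemetry, read_camera, get_calibration
import cv2
print(telemetry.get_obs())
for n in ("scene","top","wrist"):
    c=get_calibration(n);print(n,c)
    cv2.imwrite(f"pics/{n}0.png",read_camera(n)[:,:,::-1])
E
```

```text
{'time_s': 0.0, 'qpos': array([65.38195864, 18.43720839, -4.0168694 , 83.17548566,  1.29513105,
       78.54097642, -3.2590067 ]), 'joint_velocities': array([-0.05272085, -0.10963906,  0.03314033,  0.00240898, -0.00100535,
       -0.05349029,  0.01066056]), 'effort': array([-6.98691438e-04, -4.91292787e+01, -4.04252177e-01, -3.12521267e+01,
       -6.40344224e-02,  4.39421413e-02,  1.56615042e-04]), 'tool_pos': array([ 0.27880615, -0.58656551,  0.22947756]), 'tool_rot': array([ 1.79994466e+02,  1.08412646e-01, -6.45699123e+01]), 'force': array([-0.42471645, -0.07657492,  0.27464225]), 'wrist_torque': array([ 0.07369403,  0.00431545, -0.0150737 ]), 'grip_width': 0.08710937228914863}
scene {'fx': 624.48278148187, 'fy': 624.48278148187, 'cx': 325.02736642892285, 'cy': 222.31720834731033, 'R': array([[ 4.32109185e-01,  9.01821050e-01,  6.67107253e-04],
       [ 6.77808697e-01, -3.24285141e-01, -6.59859468e-01],
       [-5.94858825e-01,  2.85583508e-01, -7.51388739e-01]]), 't': array([-0.30344921, -0.31342003,  2.31134082])}
top {'fx': 440.2403565314925, 'fy': 440.2403565314925, 'cx': 313.001690659006, 'cy': 243.1261240643148, 'R': array([[-1.15356906e-02, -9.99929419e-01, -2.84330364e-03],
       [-9.86688201e-01,  1.18441257e-02, -1.62191587e-01],
       [ 1.62213816e-01,  9.34462183e-04, -9.86755190e-01]]), 't': array([0.07873314, 0.52810945, 1.16352755])}
wrist {'fx': 371.64829954431775, 'fy': 371.64829954431775, 'cx': 315.3856141183931, 'cy': 244.12913642672473, 'R': array([[ 4.28833305e-01, -9.03383235e-01, -8.52885732e-04],
       [-8.65750660e-01, -4.11238525e-01,  2.85234412e-01],
       [-2.58026726e-01, -1.21579629e-01, -9.58457408e-01]]), 't': array([-0.64973153, -0.03415605,  0.39040783])}
```

View pics/scene0.png

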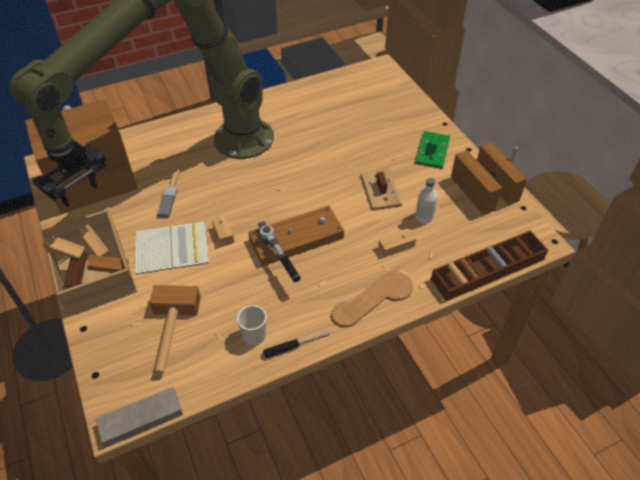

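View pics/top0.png

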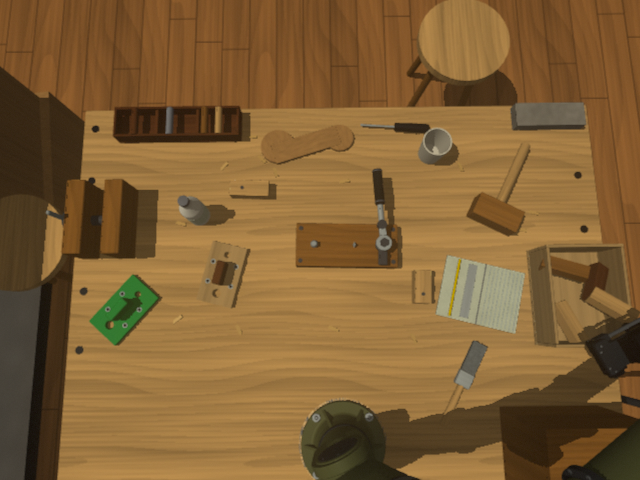

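View pics/wrist0.png

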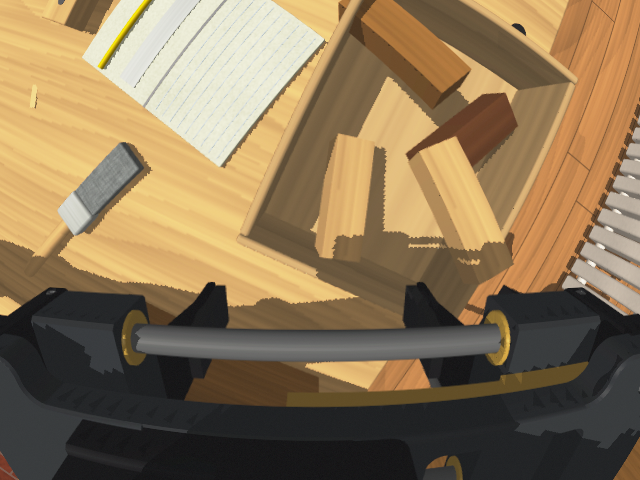

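```bash
cat > h.py <<'E'
import numpy as np, cv2
from cell import telemetry, read_camera, get_calibration
def ray(n,u,v,c=None):
    c=c or get_calibration(n)
    x=(u-c['cx'])/c['fx'];y=(v-c['cy'])/c['fy']
    if n=='wrist':
        r=np.hypot(x,y); d=np.array([x/r*np.sin(r),y/r*np.sin(r),np.cos(r)]) if r>0 else np.array([0,0,1.])
    else: d=np.array([x,y,1.])
    R=np.array(c['R']);return -R.T@c['t'],R.T@d
def onz(n,u,v,z,c=None):
    o,d=ray(n,u,v,c);return o+d*(z-o[2])/d[2]
E
python3 - <<'E'
import cv2
a=cv2.imread('pics/top0.png')
l=cv2.resize(a[225:325,180:280],None,fx=4,fy=4,interpolation=cv2.INTER_CUBIC)
r=cv2.resize(a[160:280,285:435],None,fx=4,fy=4,interpolation=cv2.INTER_CUBIC)
cv2.imwrite('pics/c1.png',l);cv2.imwrite('pics/c2.png',r)
E
```

```text
(no output)
```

View pics/c1.png

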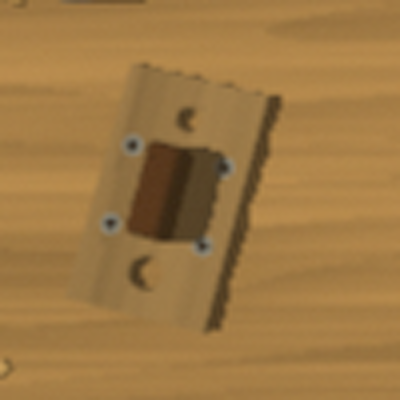

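View pics/c2.png

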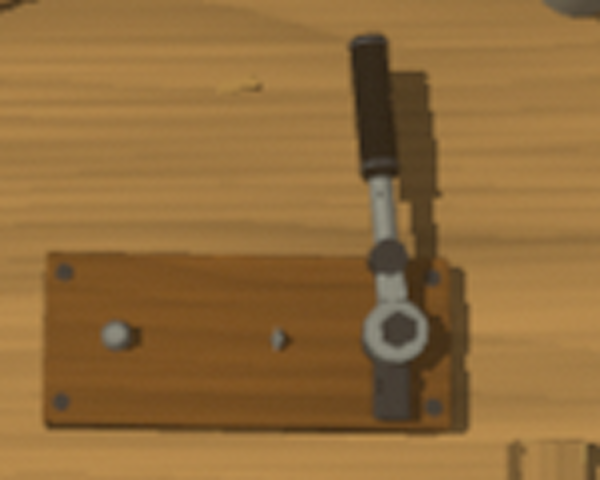

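Run:
```python
from h import *
def t(u,v,z,ox,oy): return onz('top',ox+(u+.5)/4-.5,oy+(v+.5)/4-.5,z)
print('screws',[t(u,v,.014,180,225).round(4) for u,v in [(133,146),(225,167),(203,245),(111,223)]])
print('holes L,S',t(145,272,.007,180,225).round(4),t(188,120,.007,180,225).round(4))
print('pins',t(117,335,.058,285,160).round(4),t(279,340,.058,285,160).round(4))
print('clamp',t(400,328,.09,285,160).round(4))
print('pivot',t(388,258,.085,285,160).round(4),'grip end',t(368,40,.085,285,160).round(4), 'grip in',t(380,172,.085,285,160).round(4))
print('fixcorners',[t(u,v,.04,285,160).round(4) for u,v in [(47,254),(46,426)]])
print('glue base',onz('top',200,218,0).round(3), 'cap', onz('top',184,203,.17).round(3))
```

```text
screws [array([0.4862, 0.3526, 0.014 ]), array([0.4708, 0.2881, 0.014 ]), array([0.4167, 0.3024, 0.014 ]), array([0.4327, 0.3665, 0.014 ])]
holes L,S [0.399  0.3437 0.007 ] [0.5051 0.316  0.007 ]
pins [0.5259 0.0701 0.058 ] [ 0.5211 -0.0394  0.058 ]
clamp [ 0.5231 -0.1162  0.09  ]
pivot [ 0.5712 -0.1108  0.085 ] grip end [ 0.7225 -0.1028  0.085 ] grip in [ 0.6302 -0.1076  0.085 ]
fixcorners [array([0.5862, 0.1179, 0.04  ]), array([0.4666, 0.1192, 0.04  ])]
glue base [0.613 0.396 0.   ] cap [0.613 0.392 0.17 ]
```

```bash
cat >> h.py <<'E'
from scipy.spatial.transform import Rotation as Ro
def plan(x,y,z,yaw):
    s=telemetry.get_obs();R=Ro.from_euler('xyz',s['tool_rot'],degrees=True).as_matrix()
    d=np.array([x,y,z])-s['tool_pos']; 
    c=np.array([np.cos(np.radians(yaw)),np.sin(np.radians(yaw)),0])
    l=R.T@c
    print('t',s['time_s'].__round__(2),'pos',s['tool_pos'].round(4),'rot',s['tool_rot'].round(2),'F',s['force'].round(1),'w',round(s['grip_width'],4),'q7',s['qpos'].round(0))
    print('shift cm',(R.T@d*100).round(2),'turn',np.arctan2(l[1],l[0]).round(4),'rows',np.linalg.norm(d)/.0625)
E
python3 -c "
from h import *
plan(.55,0,.34,0)"
```

```text
t 0.15 pos [ 0.2789 -0.5867  0.2297] rot [ 1.7999e+02  8.0000e-02 -6.4570e+01] F [0.1 0.  0.3] w 0.0872 q7 [65. 18. -4. 83.  1. 79. -3.]
shift cm [-41.36 -49.68 -10.97] turn -1.1269 rows 10.490244816025518
```

>>> carry_out(
  translation=[
    [-4, -5, -2],
    [-8, -9.5, -4],
    [-12, -14, -6],
    [-16, -19, -8],
    [-20, -24, -11],
  ],
  turn=[-0.1, -0.2, -0.3, -0.4, -0.5],
  gripper=[1, 1, 1, 1, 1],
)

```text
time_s: 0.78
tool_pos: [0.4026, -0.3168, 0.3328]
tool_rot: [180.0, 0.1, -35.7]
force: [1.1, -0.3, 0.5]
grip_width: 0.087
```

```bash
python3 -c "
from h import *
plan(.55,0,.34,0)"
```

```text
t 0.78 pos [ 0.4026 -0.3168  0.3328] rot [ 1.7999e+02  5.0000e-02 -3.5720e+01] F [ 1.1 -0.3  0.5] w 0.087 q7 [ 52.   1. -17.  92.   0.  87.  -1.]
shift cm [ -6.53 -34.33  -0.72] turn -0.6234 rows 5.5923466770158115
```

>>> carry_out(
  translation=[
    [-1.2, -6, 0],
    [-2.5, -12, 0],
    [-3.7, -18, 0],
    [-5, -24, -0.5],
    [-6, -30, -0.7],
  ],
  turn=[-0.13, -0.26, -0.39, -0.5, -0.62],
  gripper=[1, 1, 1, 1, 1],
)

```text
time_s: 1.4
tool_pos: [0.5302, -0.0391, 0.34]
tool_rot: [180.0, -0.0, -0.2]
force: [1.1, 0.0, 0.6]
grip_width: 0.0869
```

>>> carry_out(
  translation=[
    [0, -4, 0],
    [0, -4, 0],
    [0, -4, 0],
  ],
  turn=[0, 0, 0],
  gripper=[1, 1, 1],
)

```text
time_s: 1.78
tool_pos: [0.5299, -0.002, 0.3394]
tool_rot: [179.9, 0.0, -0.4]
force: [-0.9, -0.4, 0.6]
grip_width: 0.087
```

```bash
python3 -c "
from h import *
print(get_calibration('wrist'))
im=read_camera('wrist');cv2.imwrite('pics/w1.png',im[:,:,::-1])
plan(.4516,.3274,.25,75.4)"
```

```text
{'fx': 371.64829954431775, 'fy': 371.64829954431775, 'cx': 315.3856141183931, 'cy': 244.12913642672473, 'R': array([[ 9.99964148e-01, -8.46334662e-03, -2.72555804e-04],
       [-8.02976882e-03, -9.57970617e-01,  2.86753935e-01],
       [-2.68799840e-03, -2.86741466e-01, -9.58004231e-01]]), 't': array([-0.5298523 , -0.06419357,  0.4957423 ])}
t 1.82 pos [ 0.5299 -0.0027  0.3394] rot [ 1.7995e+02  3.0000e-02 -5.3000e-01] F [ 0.2 -1.  -0.3] w 0.0871 q7 [ 32.   4. -36.  89.   2.  88.  -5.]
shift cm [ -8.13 -32.95   8.92] turn -1.3253 rows 5.613684429787788
```

View pics/w1.png

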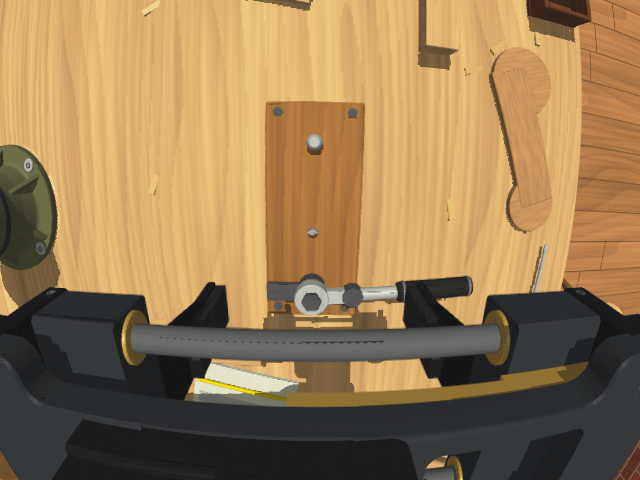

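Run:
```python
import cv2
a=cv2.imread('pics/w1.png')
cv2.imwrite('pics/c3.png',cv2.resize(a[95:245,255:375],None,fx=4,fy=4,interpolation=cv2.INTER_CUBIC))
cv2.imwrite('pics/c4.png',cv2.resize(a[260:325,260:480],None,fx=3.5,fy=3.5,interpolation=cv2.INTER_CUBIC))
```

```text
(no output)
```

View pics/c3.png

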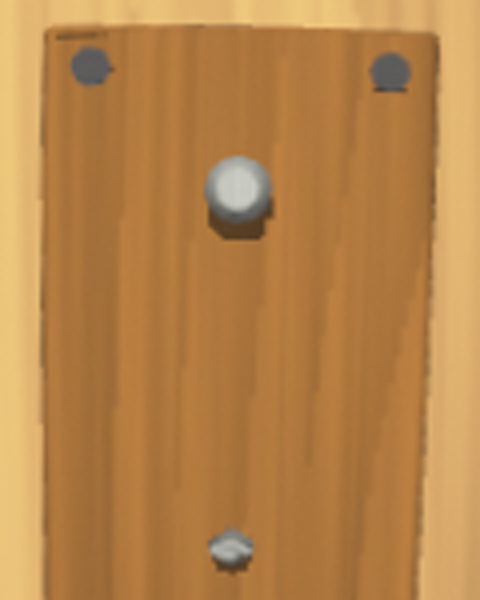

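View pics/c4.png

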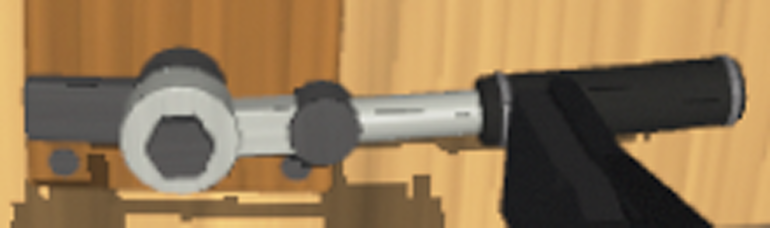

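Run:
```python
from h import *
c=get_calibration('wrist')
def t(u,v,z): return onz('wrist',255+(u+.5)/4-.5,95+(v+.5)/4-.5,z,c)
print('cam',(-c['R'].T@c['t']).round(3))
p=t(239,187,.058);d=t(231,547,.058);print(p.round(4),d.round(4),np.linalg.norm(p-d),np.degrees(np.arctan2(*(p-d)[1::-1])))
print([t(u,v,.04).round(4) for u,v in [(46,28),(437,35),(91,66),(390,72)]])
```

```text
cam [0.531 0.075 0.493]
[0.5294 0.0693 0.058 ] [ 0.5259 -0.0386  0.058 ] 0.10792675057462962 88.11690377003232
[array([0.4719, 0.1192, 0.04  ]), array([0.5893, 0.1158, 0.04  ]), array([0.4853, 0.1069, 0.04  ]), array([0.575 , 0.1042, 0.04  ])]
```

>>> carry_out(
  translation=[
    [-1.5, -6, 1],
    [-3, -12, 2],
    [-4.5, -18, 3],
    [-6, -24, 4],
    [-7.3, -29.7, 5],
  ],
  turn=[-0.18, -0.36, -0.54, -0.72, -0.9],
  gripper=[1, 1, 1, 1, 1],
)

```text
time_s: 2.45
tool_pos: [0.4596, 0.2963, 0.2895]
tool_rot: [179.9, -0.0, 51.3]
force: [0.8, -0.4, -1.0]
grip_width: 0.0865
```

```bash
python3 -c "
from h import *
plan(.4516,.3274,.25,75.4)"
```

```text
t 2.45 pos [0.4596 0.2963 0.2895] rot [ 1.799e+02 -1.000e-02  5.128e+01] F [ 0.8 -0.4 -1. ] w 0.0865 q7 [ 13.   9. -54.  91.   8.  83.  10.]
shift cm [ 1.92 -2.58  3.95] turn -0.421 rows 0.8145589106119042
```

>>> carry_out(
  translation=[
    [1.9, -2.6, 2],
    [1.9, -2.6, 2],
    [1.9, -2.6, 2],
    [1.9, -2.6, 2],
  ],
  turn=[-0.18, -0.36, -0.42, -0.42],
  gripper=[1, 1, 1, 1],
)

```text
time_s: 2.95
tool_pos: [0.4518, 0.326, 0.2693]
tool_rot: [-180.0, 0.0, 75.0]
force: [0.2, -1.1, 0.4]
grip_width: 0.0871
```

```bash
python3 -c "
from h import *
import pickle
pickle.dump(get_calibration('wrist'),open('w2.pkl','wb'))
im=read_camera('wrist');cv2.imwrite('pics/w2.png',im[:,:,::-1])
plan(.4516,.3274,.25,75.4)"
```

```text
t 3.0 pos [0.4517 0.3262 0.2695] rot [1.8e+02 3.0e-02 7.5e+01] F [ 1.1 -0.4  0.8] w 0.0872 q7 [ 12.  13. -58.  92.  11.  82.  28.]
shift cm [ 0.11 -0.04  1.95] turn -0.0069 rows 0.31179641317919016
```

View pics/w2.png

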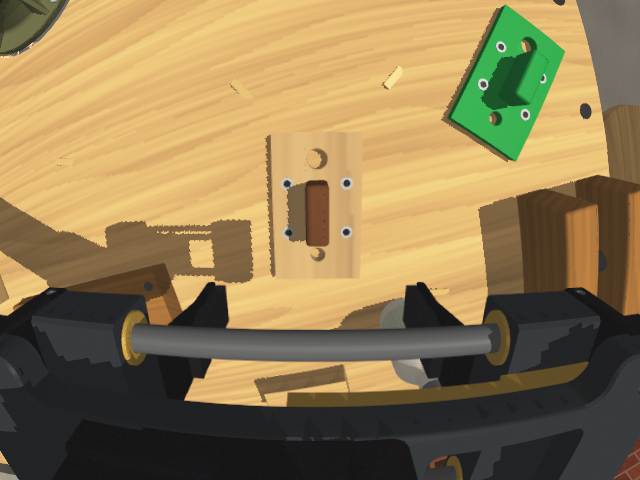

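Run:
```python
from h import *
import pickle
a=cv2.imread('pics/w2.png')
cv2.imwrite('pics/c5.png',cv2.resize(a[125:285,260:370],None,fx=3.75,fy=3.75,interpolation=cv2.INTER_CUBIC))
hsv=cv2.cvtColor(a,cv2.COLOR_BGR2HSV)
sub=hsv[125:285,260:370]
m=((sub[...,2]>150)&(sub[...,1]<60)).astype('uint8')
n,_,st,ce=cv2.connectedComponentsWithStats(m)
c=pickle.load(open('w2.pkl','rb'))
for i in range(1,n):
    if st[i][4]>3: u,v=ce[i]+[260,125];print(st[i],u.round(1),v.round(1),onz('wrist',u,v,.014,c).round(4))
```

```text
[21 53 12 12 69] 286.0 182.9 [0.4171 0.3009 0.014 ]
[80 52 13 13 83] 346.3 182.8 [0.4342 0.3653 0.014 ]
[ 80 101  12  12  70] 345.8 231.6 [0.4884 0.3513 0.014 ]
[ 22 102   7  12  35] 284.9 232.5 [0.4714 0.2839 0.014 ]
```

View pics/c5.png

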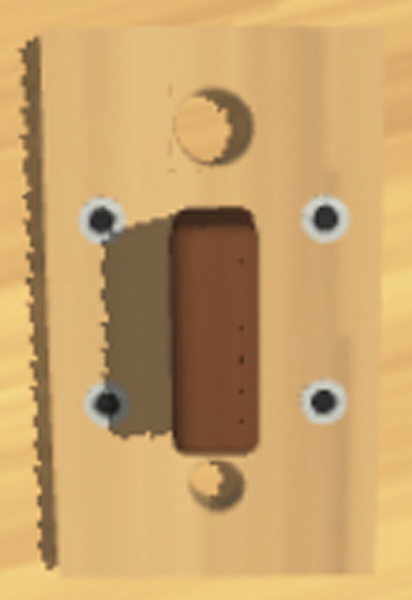

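Run:
```python
from h import *
import pickle
c=pickle.load(open('w2.pkl','rb'))
def t(u,v,z): return onz('wrist',260+(u+.5)/3.75-.5,125+(v+.5)/3.75-.5,z,c)
S=np.array([t(*p,.014) for p in [(101,219),(325,218),(322,402),(106,403)]]);print(S.round(4),S.mean(0).round(4))
L=t(214,126,.014);s=t(217,485,.014);d=L-s
print(L.round(4),s.round(4),((L+s)/2).round(4),np.linalg.norm(d),np.degrees(np.arctan2(d[1],d[0])))
G=np.array([t(*p,.06) for p in [(172,228),(258,228),(258,453),(174,453)]]);print('grip top',G.round(4),G.mean(0).round(4))
d=(S[0]+S[1]-S[2]-S[3]);print(np.degrees(np.arctan2(d[1],d[0])))
plan(.4525,.326,.10,75.2)
```

```text
[[0.4174 0.3014 0.014 ]
 [0.4342 0.3653 0.014 ]
 [0.4885 0.3509 0.014 ]
 [0.4718 0.2874 0.014 ]] [0.453  0.3262 0.014 ]
[0.3995 0.3407 0.014 ] [0.5059 0.3132 0.014 ] [0.4527 0.3269 0.014 ] 0.10984314473168609 165.51152931785123
grip top [[0.42   0.3237 0.06  ]
 [0.4258 0.3455 0.06  ]
 [0.4853 0.33   0.06  ]
 [0.4794 0.308  0.06  ]] [0.4526 0.3268 0.06  ]
165.32925309555094
t 3.0 pos [0.4517 0.3262 0.2695] rot [1.8e+02 3.0e-02 7.5e+01] F [ 1.1 -0.4  0.8] w 0.0872 q7 [ 12.  13. -58.  92.  11.  82.  28.]
shift cm [1.000e-02 8.000e-02 1.695e+01] turn -0.0034 rows 2.711266325826035
```

```bash
python3 -c "
from h import *
plan(.4527,.3267,.031,75.4)"
```

```text
t 3.0 pos [0.4517 0.3262 0.2695] rot [1.8e+02 3.0e-02 7.5e+01] F [ 1.1 -0.4  0.8] w 0.0872 q7 [ 12.  13. -58.  92.  11.  82.  28.]
shift cm [ 0.08  0.08 23.85] turn -0.0069 rows 3.815274335832655
```

>>> carry_out(
  translation=[
    [0.1, 0.1, 6],
    [0.1, 0.1, 12],
    [0.1, 0.1, 17],
    [0.1, 0.1, 20],
    [0.1, 0.1, 21],
  ],
  turn=[-0.007, -0.007, -0.007, -0.007, -0.007],
  gripper=[1, 1, 1, 1, 1],
)

```text
time_s: 3.62
tool_pos: [0.4515, 0.3267, 0.0578]
tool_rot: [-179.9, 0.1, 75.5]
force: [-1.3, -0.5, 1.2]
grip_width: 0.0869
```

```bash
python3 -c "
from h import *
plan(.4527,.3267,.031,75.4)"
```

```text
t 3.62 pos [0.4515 0.3267 0.0578] rot [-1.7987e+02  1.5000e-01  7.5510e+01] F [-1.3 -0.5  1.2] w 0.0869 q7 [  5.  25. -52. 106.  22.  61.  20.]
shift cm [0.04 0.13 2.68] turn 0.002 rows 0.42889172105254586
```

>>> carry_out(
  translation=[
    [0, 0.1, 1.5],
    [0, 0.1, 2.7],
    [0, 0.1, 2.7],
  ],
  turn=[0, 0, 0],
  gripper=[1, 1, 1],
)

```text
time_s: 4.0
tool_pos: [0.4528, 0.3278, 0.0323]
tool_rot: [-180.0, 0.0, 75.6]
force: [-0.1, 0.0, -0.2]
grip_width: 0.0873
```

>>> carry_out(
  translation=[
    [0, 0, 0],
    [0, 0, 0],
    [0, 0, 0],
    [0, 0, 0],
    [0, 0, 0],
  ],
  turn=[0, 0, 0, 0, 0],
  gripper=[0.2, 0.2, 0.2, 0.2, 0.2],
  squeeze=35,
)

```text
time_s: 4.62
tool_pos: [0.453, 0.328, 0.0328]
tool_rot: [180.0, 0.0, 75.6]
force: [-0.3, -0.8, 0.4]
grip_width: 0.0449
```

>>> carry_out(
  translation=[
    [0, 0, 0],
    [0, 0, 0],
    [0, 0, 0],
    [0, 0, 0],
    [0, 0, 0],
  ],
  turn=[0, 0, 0, 0, 0],
  gripper=[0, 0, 0, 0, 0],
)

```text
time_s: 5.25
tool_pos: [0.4529, 0.3278, 0.0327]
tool_rot: [-180.0, 0.0, 75.6]
force: [-1.6, -1.8, 1.7]
grip_width: 0.024
```

>>> carry_out(
  translation=[
    [0, 0, -1],
    [0, 0, -3],
    [0, 0, -6],
    [0, 0, -9],
    [0, 0, -12],
  ],
  turn=[0, 0, 0, 0, 0],
  gripper=[0, 0, 0, 0, 0],
)

```text
time_s: 5.88
tool_pos: [0.4529, 0.3286, 0.155]
tool_rot: [179.9, -0.1, 75.7]
force: [0.5, 0.4, -3.0]
grip_width: 0.0238
```

```bash
python3 -c "
from h import *
plan(.5277,.0155,.2,-2)
import pickle
pickle.dump(get_calibration('wrist'),open('w3.pkl','wb'))
im=read_camera('wrist');cv2.imwrite('pics/w3.png',im[:,:,::-1])
"
```

```text
t 5.88 pos [0.4529 0.3286 0.155 ] rot [ 1.7994e+02 -5.0000e-02  7.5670e+01] F [ 0.5  0.4 -3. ] w 0.0238 q7 [  9.  18. -56. 100.  16.  70.  25.]
shift cm [-28.48  15.    -4.51] turn 1.3556 rows 5.200210672041239
```

View pics/w3.png

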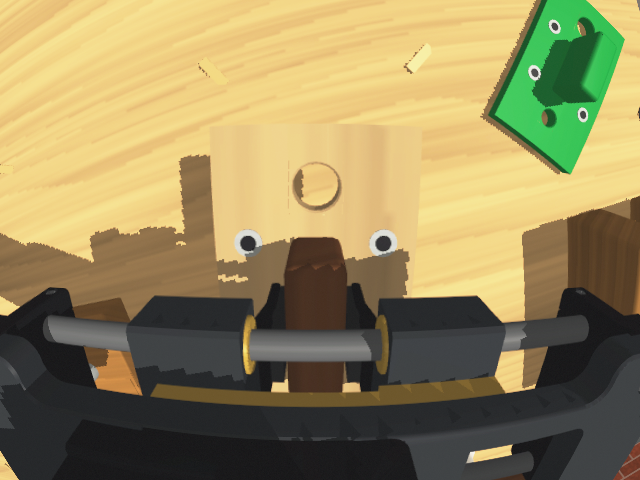

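Run:
```python
from h import *
import pickle
c=pickle.load(open('w3.pkl','rb'))
a=cv2.imread('pics/w3.png')
cv2.imwrite('pics/c6.png',cv2.resize(a[115:270,200:430],None,fx=3.4,fy=3.4,interpolation=cv2.INTER_CUBIC))
s=telemetry.get_obs();print(s['tool_pos'].round(4),s['tool_rot'].round(2))
R=Ro.from_euler('xyz',s['tool_rot'],degrees=True).as_matrix()
for n,(u,v) in dict(L=(317,186),s1=(248,243),s2=(383,243),cl=(210.5,127.5),cr=(421,128)).items():
    p=onz('wrist',u,v,s['tool_pos'][2]-.0327+.014,c); print(n,p.round(4),(R.T@(p-s['tool_pos'])).round(4))
```

```text
[0.4546 0.3304 0.159 ] [179.68  -0.29  75.68]
L [0.3991 0.3426 0.1403] [-0.002  -0.057   0.0184]
s1 [0.4171 0.304  0.1403] [-0.0349 -0.0299  0.0184]
s2 [0.4331 0.3665 0.1403] [ 0.0296 -0.0299  0.0187]
cl [0.3598 0.3024 0.1403] [-0.0506 -0.0851  0.018 ]
cr [0.3839 0.3956 0.1403] [ 0.0457 -0.0848  0.0185]
```

View pics/c6.png

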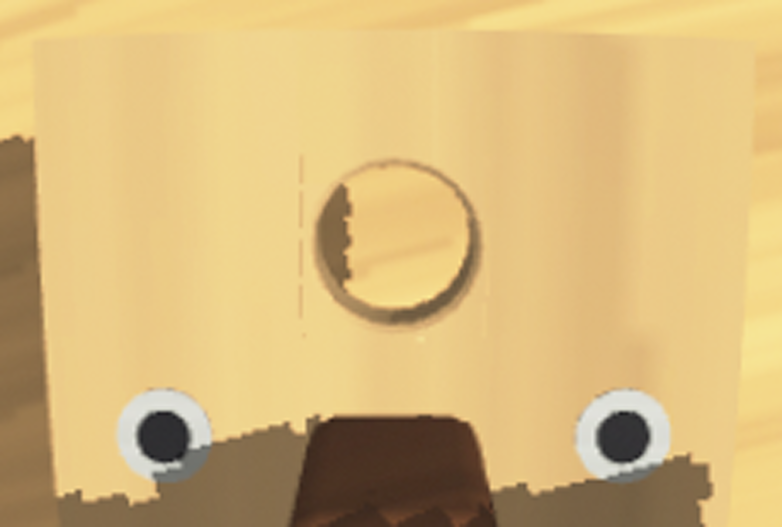

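>>> carry_out(
  translation=[
    [-4, 2, -1],
    [-8, 4, -2],
    [-13, 7, -4],
    [-18, 10, -5],
    [-23, 12, -5],
  ],
  turn=[0.15, 0.3, 0.45, 0.6, 0.75],
  gripper=[0, 0, 0, 0, 0],
)

```text
time_s: 6.55
tool_pos: [0.5134, 0.0738, 0.2042]
tool_rot: [179.9, -0.2, 32.4]
force: [0.5, -0.0, -4.7]
grip_width: 0.0236
```

```bash
python3 -c "
from h import *
plan(.5277,-.09,.22,-2)
"
```

```text
t 6.55 pos [0.5134 0.0738 0.2042] rot [ 1.7988e+02 -1.7000e-01  3.2370e+01] F [ 0.5 -0.  -4.7] w 0.0236 q7 [ 31.   6. -45. 103.   5.  73.  18.]
shift cm [-7.56 14.61 -1.57] turn 0.5999 rows 2.6433128475803334
```

>>> carry_out(
  translation=[
    [-2.5, 4.5, -0.5],
    [-5, 9.5, -1.2],
    [-7.5, 14.5, -1.5],
    [-7.5, 14.5, -1.5],
    [-7.5, 14.5, -1.5],
  ],
  turn=[0.15, 0.3, 0.45, 0.6, 0.6],
  gripper=[0, 0, 0, 0, 0],
)

```text
time_s: 7.18
tool_pos: [0.5272, -0.0868, 0.2178]
tool_rot: [-180.0, -0.0, -1.6]
force: [-0.7, 0.4, -3.8]
grip_width: 0.0236
```

>>> carry_out(
  translation=[
    [0, 0, 0],
    [0, 0, 0],
    [0, 0, 0],
  ],
  turn=[0, 0, 0],
  gripper=[0, 0, 0],
)

```text
time_s: 7.55
tool_pos: [0.5273, -0.0864, 0.2178]
tool_rot: [180.0, -0.0, -1.6]
force: [0.2, 0.3, -3.1]
grip_width: 0.0236
```

```bash
python3 -c "
from h import *
import pickle
plan(.5277,-.15,.22,-2)
pickle.dump((get_calibration('wrist'),telemetry.get_obs()),open('w4.pkl','wb'))
im=read_camera('wrist');cv2.imwrite('pics/w4.png',im[:,:,::-1])
plan(.5277,-.15,.22,-2)
im=read_camera('top');cv2.imwrite('pics/top4.png',im[:,:,::-1])
"
```

```text
t 7.55 pos [ 0.5273 -0.0864  0.2178] rot [ 1.7999e+02 -1.0000e-02 -1.6100e+00] F [ 0.2  0.3 -3.1] w 0.0236 q7 [ 39.   7. -35. 100.   4.  75.   2.]
shift cm [ 0.22  6.36 -0.22] turn 0.0068 rows 1.018103913707009
t 7.6 pos [ 0.5272 -0.0866  0.2178] rot [179.99  -0.    -1.64] F [ 0.5 -0.3 -3.9] w 0.0236 q7 [ 39.   7. -35. 100.   4.  75.   2.]
shift cm [ 0.23  6.33 -0.22] turn 0.0063 rows 1.0148240788747669
```

View pics/w4.png

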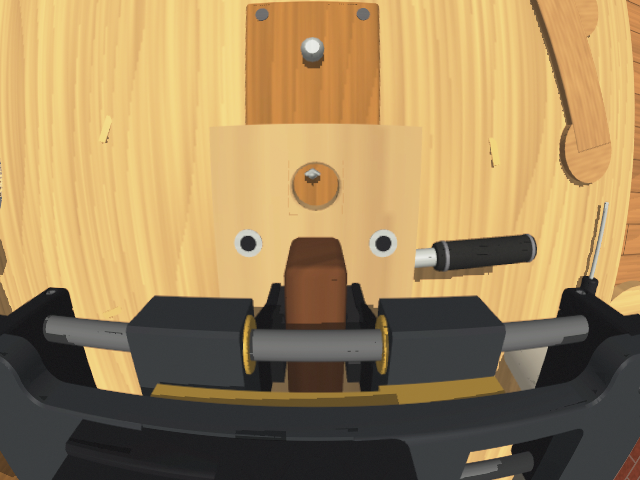

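Run:
```python
import cv2
a=cv2.imread('pics/w4.png')
cv2.imwrite('pics/c7.png',cv2.resize(a[25:75,280:350],None,fx=8,fy=8,interpolation=cv2.INTER_CUBIC))
cv2.imwrite('pics/c8.png',cv2.resize(a[150:260,225:405],None,fx=4,fy=4,interpolation=cv2.INTER_CUBIC))
```

```text
(no output)
```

View pics/c7.png

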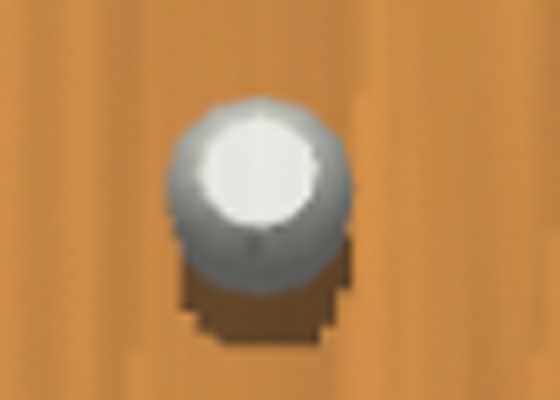

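View pics/c8.png

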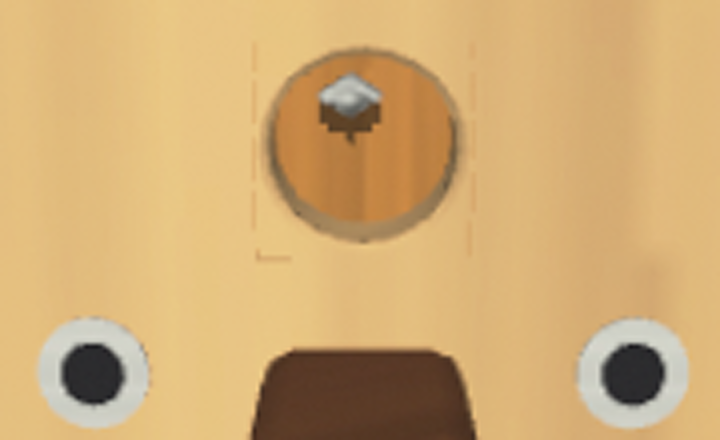

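Run:
```python
from h import *
import pickle
c,s=pickle.load(open('w4.pkl','rb'))
zt=s['tool_pos'][2]-.0327+.014
def A(u,v,f,ox,oy,z): return onz('wrist',ox+(u+.5)/f-.5,oy+(v+.5)/f-.5,z,c)
rp=A(259,172,8,280,25,.058);dp=A(350,97,4,225,150,.057)
L=A(363.5,144,4,225,150,zt);s1=A(93,373,4,225,150,zt);s2=A(633,373,4,225,150,zt)
R=Ro.from_euler('xyz',s['tool_rot'],degrees=True).as_matrix();P=s['tool_pos']
for n,p in dict(rp=rp,dp=dp,L=L,s1=s1,s2=s2).items(): print(n,p.round(4),(R.T@(p-P)).round(4))
e=rp-dp;print(np.linalg.norm(e[:2]),np.degrees(np.arctan2(e[1],e[0])))
e=s2-s1;print(np.linalg.norm(e),np.degrees(np.arctan2(e[1],e[0])))
e=L-(s1+s2)/2;print(np.linalg.norm(e),np.degrees(np.arctan2(e[1],e[0])))
a=cv2.imread('pics/top4.png')
cv2.imwrite('pics/c9.png',cv2.resize(a[150:330,250:470],None,fx=3.6,fy=3.3))
```

```text
rp [0.529  0.0693 0.058 ] [-0.0027 -0.1558  0.1597]
dp [ 0.5259 -0.0402  0.057 ] [-0.0026 -0.0462  0.1608]
L [ 0.529  -0.0314  0.1991] [ 0.0002 -0.055   0.0187]
s1 [ 0.4951 -0.0583  0.1991] [-0.0329 -0.0272  0.0187]
s2 [ 0.5611 -0.0602  0.1991] [ 0.0331 -0.0272  0.0187]
0.10958406683220248 88.40717729569913
0.06604909500280737 -1.650439204517951
0.0278294327861063 88.23806901863735
```

View pics/c9.png

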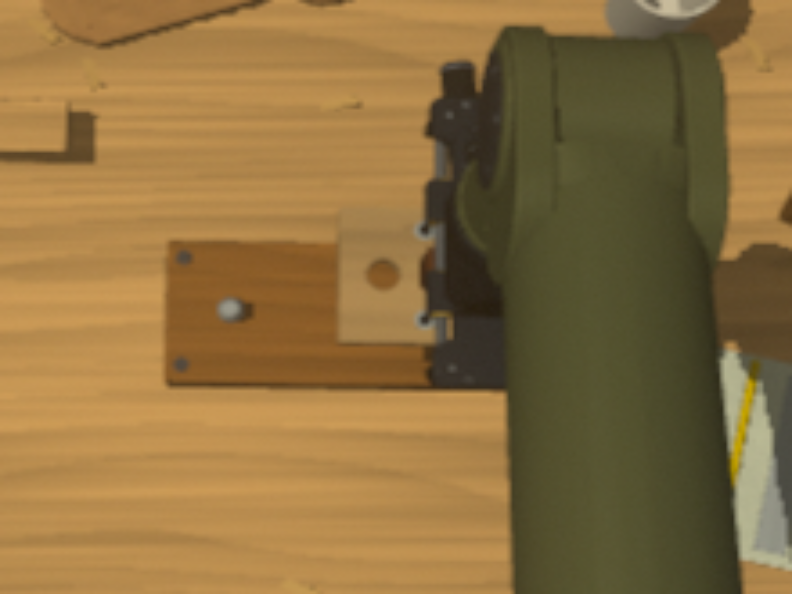

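Run:
```python
from h import *
print(onz('top',250+383.5/3.6-.5,150+273.5/3.3-.5,.199).round(4), onz('top',250+230.5/3.6-.5,150+309/3.3-.5,.058).round(4))
print([onz('top',250+u/3.6-.5,150+v/3.3-.5,.1991).round(4) for u,v in [(423,230),(424,320)]])
plan(.5276,.0146,.22,-1.7)
```

```text
[ 0.5282 -0.0308  0.199 ] [0.5265 0.0711 0.058 ]
[array([ 0.5601, -0.0581,  0.1991]), array([ 0.4938, -0.0566,  0.1991])]
t 7.65 pos [ 0.5272 -0.0867  0.2178] rot [179.99  -0.    -1.66] F [ 0.2 -0.1 -3.5] w 0.0236 q7 [ 39.   7. -35. 100.   4.  75.   2.]
shift cm [ -0.26 -10.13  -0.23] turn 0.0007 rows 1.6219140722581782
```

>>> carry_out(
  translation=[
    [-0.2, -5, 0],
    [-0.2, -10, 0],
    [-0.3, -10.1, 4],
    [-0.3, -10.1, 8.5],
    [-0.3, -10.1, 11],
  ],
  turn=[0, 0, 0, 0, 0],
  gripper=[0, 0, 0, 0, 0],
)

```text
time_s: 8.28
tool_pos: [0.5258, 0.014, 0.1054]
tool_rot: [180.0, 0.2, -1.7]
force: [-0.2, -0.9, -4.3]
grip_width: 0.0234
```

>>> carry_out(
  translation=[
    [0, 0, 0],
    [0, 0, 0],
    [0, 0, 0],
  ],
  turn=[0, 0, 0],
  gripper=[0, 0, 0],
)

```text
time_s: 8.65
tool_pos: [0.5285, 0.014, 0.1094]
tool_rot: [180.0, -0.2, -1.7]
force: [1.4, -0.1, -3.8]
grip_width: 0.0238
```

```bash
python3 -c "
from h import *
import pickle
plan(.5273,.0146,.0727,-1.7)
pickle.dump((get_calibration('wrist'),telemetry.get_obs()),open('w5.pkl','wb'))
im=read_camera('wrist')[:,:,::-1];cv2.imwrite('pics/w5.png',im)
cv2.imwrite('pics/c10.png',cv2.resize(im[110:270,220:420],None,fx=4,fy=3.75,interpolation=cv2.INTER_CUBIC))
"
```

```text
t 8.65 pos [0.5285 0.014  0.1094] rot [ 1.7998e+02 -1.7000e-01 -1.7200e+00] F [ 1.4 -0.1 -3.8] w 0.0238 q7 [ 31.  13. -39. 108.   9.  63. -13.]
shift cm [-0.13 -0.06  3.67] turn -0.0004 rows 0.586878804728078
```

View pics/c10.png

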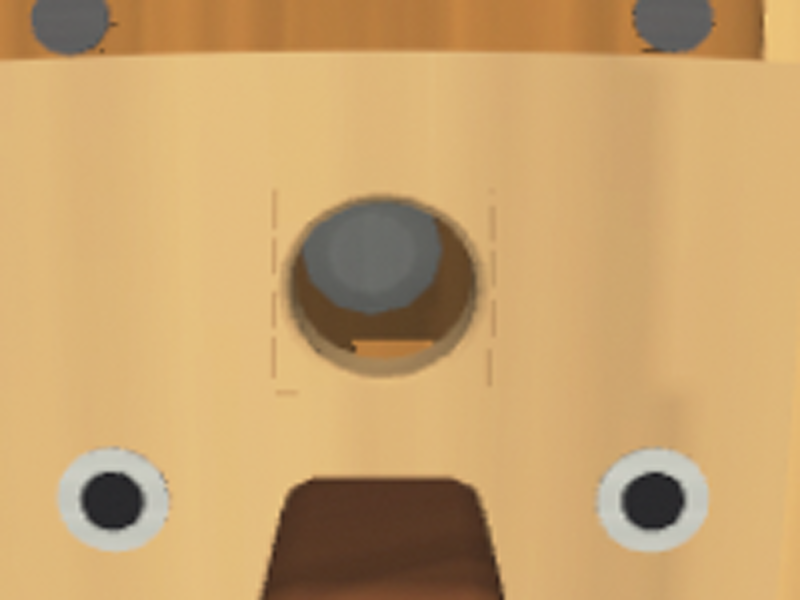

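```bash
cat > m.py <<'E'
from h import *
import pickle
def go(f,pin,hole,s1,s2):
    c,s=pickle.load(open(f,'rb'));P=s['tool_pos']
    zt=P[2]-.0187
    A=lambda q,z: onz('wrist',220+(q[0]+.5)/4-.5,110+(q[1]+.5)/3.75-.5,z,c)
    R=Ro.from_euler('xyz',s['tool_rot'],degrees=True).as_matrix()
    for n,p in dict(pin=A(pin,.058),hole=A(hole,zt),s1=A(s1,zt),s2=A(s2,zt)).items(): print(n,p.round(4),(R.T@(p-P)).round(4))
E
python3 - <<'E'
from m import *
go('w5.pkl',(372,252),(384,286),(113,500),(653,500))
plan(.5273,.0146,.0727,-1.7)
E
```

```text
pin [0.5289 0.0696 0.058 ] [-0.0014 -0.0556  0.0513]
hole [0.5305 0.0689 0.0907] [ 0.0003 -0.0549  0.0187]
s1 [0.4965 0.0422 0.0907] [-0.0329 -0.0272  0.0186]
s2 [0.5625 0.0401 0.0907] [ 0.0332 -0.0271  0.0188]
t 8.7 pos [0.5283 0.014  0.1092] rot [ 1.7998e+02 -1.5000e-01 -1.7200e+00] F [-0.2  0.1 -3. ] w 0.0236 q7 [ 31.  13. -39. 108.   9.  63. -13.]
shift cm [-0.11 -0.06  3.65] turn -0.0004 rows 0.5839963608702176
```

>>> carry_out(
  translation=[
    [-0.14, -0.06, 0.5],
    [-0.14, -0.06, 1.2],
    [-0.14, -0.06, 1.2],
    [-0.14, -0.06, 1.2],
  ],
  turn=[0, 0, 0, 0],
  gripper=[0, 0, 0, 0],
)

```text
time_s: 9.2
tool_pos: [0.5258, 0.0146, 0.0956]
tool_rot: [-180.0, 0.0, -1.7]
force: [0.3, 0.2, -2.6]
grip_width: 0.0236
```

```bash
python3 -c "
from h import *
import pickle
plan(.5270,.0146,.0727,-1.7)
pickle.dump((get_calibration('wrist'),telemetry.get_obs()),open('w6.pkl','wb'))
im=read_camera('wrist')[:,:,::-1];cv2.imwrite('pics/w6.png',im)
cv2.imwrite('pics/c11.png',cv2.resize(im[110:270,220:420],None,fx=4,fy=3.75,interpolation=cv2.INTER_CUBIC))
plan(.5270,.0146,.0727,-1.7)
"
```

```text
t 9.2 pos [0.5258 0.0146 0.0956] rot [-1.80e+02  1.00e-02 -1.71e+00] F [ 0.3  0.2 -2.6] w 0.0236 q7 [ 31.  13. -39. 109.  10.  61. -14.]
shift cm [0.12 0.   2.29] turn -0.0003 rows 0.36681317496558613
t 9.25 pos [0.526  0.0147 0.0957] rot [-180.     -0.     -1.72] F [-0.9 -0.2 -3.1] w 0.0239 q7 [ 31.  13. -39. 109.  10.  61. -14.]
shift cm [0.1 0.  2.3] turn -0.0003 rows 0.3687034094785218
```

View pics/c11.png

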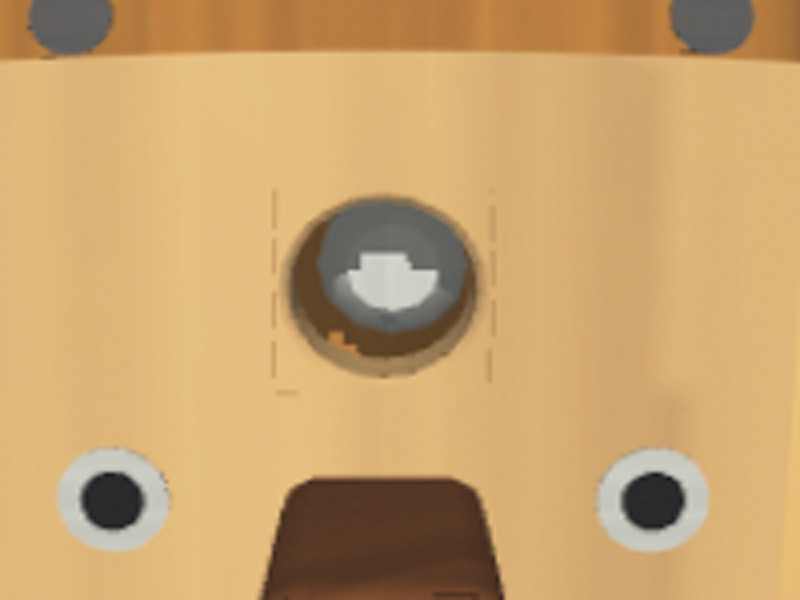

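Run:
```python
from m import *
go('w6.pkl',(392,266),(384,286),(113,500),(653,500))
```

```text
pin [0.5288 0.0698 0.058 ] [ 0.0013 -0.0552  0.0376]
hole [0.5277 0.0695 0.0769] [ 0.0002 -0.0549  0.0187]
s1 [0.4937 0.0428 0.0769] [-0.0329 -0.0272  0.0187]
s2 [0.5597 0.0408 0.0769] [ 0.0331 -0.0272  0.0187]
```

>>> carry_out(
  translation=[
    [0.1, -0.02, 0],
    [0.1, -0.02, 0.4],
    [0.1, -0.02, 0.8],
    [0.1, -0.02, 1.1],
    [0.1, -0.02, 1.1],
  ],
  turn=[0, 0, 0, 0, 0],
  gripper=[0, 0, 0, 0, 0],
)

```text
time_s: 9.88
tool_pos: [0.5265, 0.0148, 0.0843]
tool_rot: [-180.0, 0.0, -1.7]
force: [-0.0, -0.2, -4.0]
grip_width: 0.0235
```

```bash
python3 -c "
from h import *
plan(.5270,.0146,.0727,-1.7)
im=read_camera('wrist')[:,:,::-1];cv2.imwrite('pics/w7.png',im)
cv2.imwrite('pics/c12.png',cv2.resize(im[110:270,220:420],None,fx=4,fy=3.75,interpolation=cv2.INTER_CUBIC))
"
```

```text
t 9.88 pos [0.5265 0.0148 0.0843] rot [-1.80e+02  5.00e-02 -1.71e+00] F [-0.  -0.2 -4. ] w 0.0235 q7 [ 30.  14. -39. 109.  10.  60. -14.]
shift cm [0.05 0.02 1.16] turn -0.0002 rows 0.18565224754350915
```

View pics/c12.png

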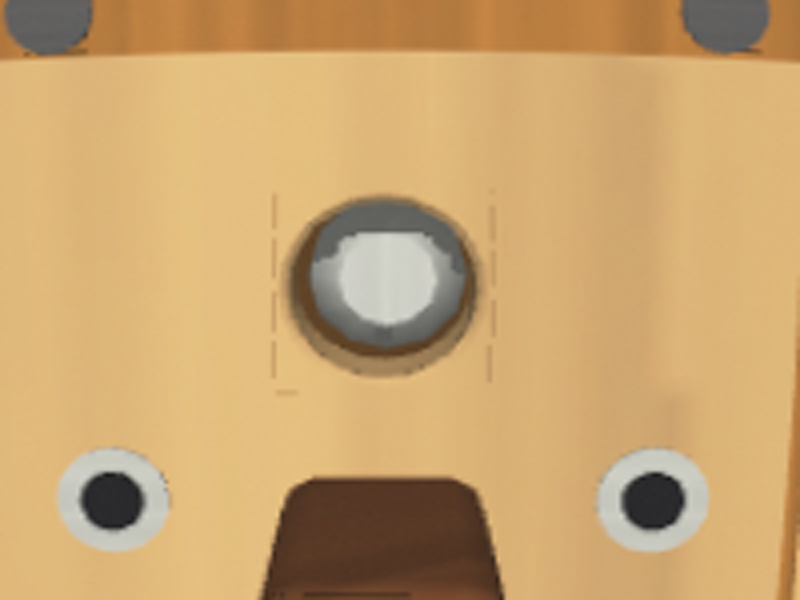

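>>> carry_out(
  translation=[
    [0.04, 0.02, 0.2],
    [0.04, 0.02, 0.4],
    [0.04, 0.02, 0.6],
    [0.04, 0.02, 0.8],
    [0.04, 0.02, 0.8],
  ],
  turn=[0, 0, 0, 0, 0],
  gripper=[0, 0, 0, 0, 0],
)

```text
time_s: 10.55
tool_pos: [0.5271, 0.0146, 0.0765]
tool_rot: [180.0, 0.0, -1.7]
force: [-0.5, 0.2, -4.1]
grip_width: 0.0241
```

>>> carry_out(
  translation=[
    [0, 0, 0.15],
    [0, 0, 0.3],
    [0, 0, 0.4],
    [0, 0, 0.45],
    [0, 0, 0.45],
  ],
  turn=[0, 0, 0, 0, 0],
  gripper=[0, 0, 0, 0, 0],
)

```text
time_s: 11.18
tool_pos: [0.5272, 0.0146, 0.0726]
tool_rot: [180.0, 0.0, -1.7]
force: [-2.1, -0.0, 2.6]
grip_width: 0.0237
```

```bash
python3 -c "
from h import *
plan(.5270,.0146,.0727,-1.7)
im=read_camera('wrist')[:,:,::-1];cv2.imwrite('pics/w8.png',im)
"
```

```text
t 11.18 pos [0.5272 0.0146 0.0726] rot [ 1.7998e+02  1.0000e-02 -1.7200e+00] F [-2.1 -0.   2.6] w 0.0237 q7 [ 30.  15. -39. 110.  11.  59. -15.]
shift cm [-0.02 -0.   -0.01] turn -0.0003 rows 0.003967143783077709
```

View pics/w8.png

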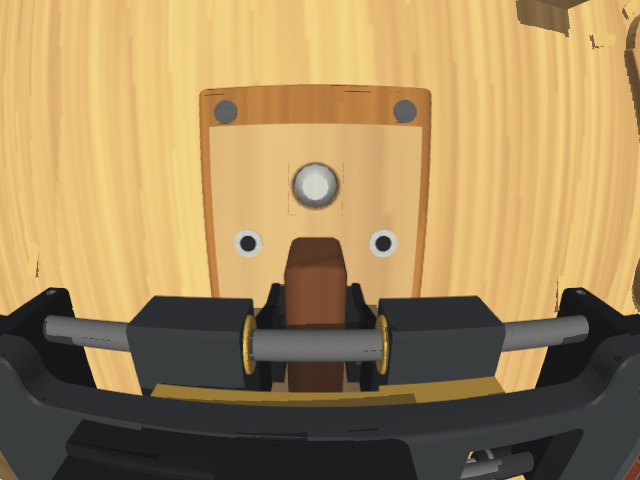

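>>> carry_out(
  translation=[
    [0, 0, 0],
    [0, 0, 0],
    [0, 0, 0],
    [0, 0, 0],
    [0, 0, 0],
  ],
  turn=[0, 0, 0, 0, 0],
  gripper=[1, 1, 1, 1, 1],
)

```text
time_s: 11.85
tool_pos: [0.5273, 0.0146, 0.0722]
tool_rot: [180.0, -0.0, -1.7]
force: [0.9, 0.1, 0.5]
grip_width: 0.0659
```

>>> carry_out(
  translation=[
    [0, 0, -2],
    [0, 0, -5],
    [0, 0, -10],
    [0, 0, -15],
    [0, 0, -20],
  ],
  turn=[0, 0, 0, 0, 0],
  gripper=[1, 1, 1, 1, 1],
)

```text
time_s: 12.48
tool_pos: [0.5271, 0.0146, 0.2739]
tool_rot: [180.0, -0.0, -1.7]
force: [0.4, 0.7, -0.5]
grip_width: 0.087
```

>>> carry_out(
  translation=[
    [0, 0, -3],
    [0, 0, -3],
    [0, 0, -3],
  ],
  turn=[0, 0, 0],
  gripper=[1, 1, 1],
)

```text
time_s: 12.85
tool_pos: [0.5268, 0.0145, 0.3012]
tool_rot: [180.0, 0.1, -1.7]
force: [-0.3, 0.2, -0.7]
grip_width: 0.0871
```

```bash
python3 -c "
from h import *
import pickle
plan(.5270,.0146,.30,-1.7)
pickle.dump((get_calibration('wrist'),telemetry.get_obs()),open('w9.pkl','wb'))
im=read_camera('wrist')[:,:,::-1];cv2.imwrite('pics/w9.png',im)
"
```

```text
t 12.85 pos [0.5268 0.0145 0.3012] rot [ 1.7999e+02  8.0000e-02 -1.7100e+00] F [-0.3  0.2 -0.7] w 0.0871 q7 [ 34.   4. -40.  93.   3.  84.  -8.]
shift cm [ 0.02 -0.01  0.12] turn -0.0002 rows 0.019240898562491754
```

View pics/w9.png

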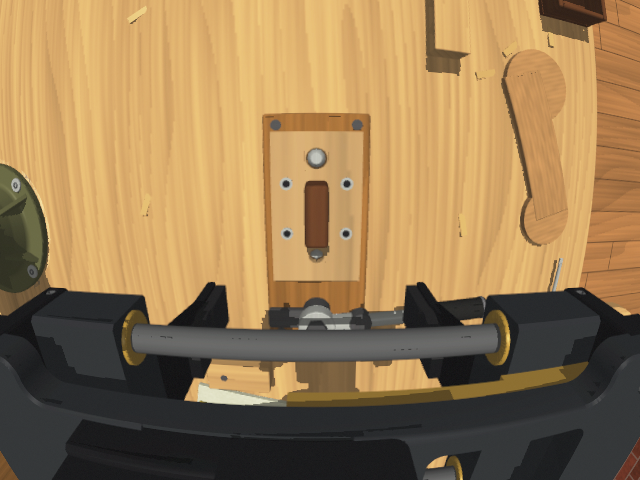

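```bash
python3 -c "
from h import *
import pickle
c,s=pickle.load(open('w9.pkl','rb'))
a=cv2.imread('pics/w9.png');b=a[110:290,255:375]
hsv=cv2.cvtColor(b,cv2.COLOR_BGR2HSV)
cv2.imwrite('pics/c13.png',cv2.resize(b,None,fx=3.3,fy=3.3,interpolation=cv2.INTER_CUBIC))
for u,v in [(286,183.5),(347,183.5),(346,233.5),(287,233.5)]: print(onz('wrist',u,v,.054,c).round(4))
plan(.6763,-.0622,.2,93)
"
```

```text
[0.4955 0.0425 0.054 ]
[0.5617 0.0405 0.054 ]
[ 0.5599 -0.0157  0.054 ]
[ 0.4939 -0.0137  0.054 ]
t 12.9 pos [0.5265 0.0145 0.3007] rot [ 1.80e+02  1.40e-01 -1.72e+00] F [-0.  -0.4 -0.4] w 0.0872 q7 [ 34.   4. -40.  93.   3.  84.  -8.]
shift cm [15.22  7.22 10.04] turn -1.6531 rows 3.13746576304583
```

View pics/c13.png

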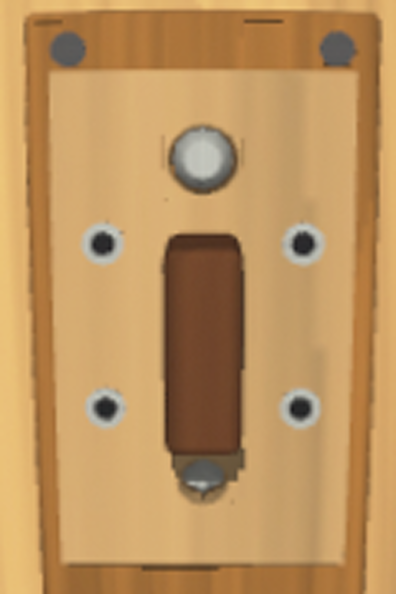

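>>> carry_out(
  translation=[
    [3, 1.5, 0],
    [6, 3, 0],
    [9, 4.5, 0],
    [12, 6, 0],
    [15.2, 7.2, 0],
  ],
  turn=[-0.18, -0.36, -0.54, -0.72, -0.9],
  gripper=[0, 0, 0, 0, 0],
  squeeze=20,
)

```text
time_s: 13.52
tool_pos: [0.6774, -0.0628, 0.3001]
tool_rot: [-179.9, 0.1, 50.2]
force: [-0.5, 0.3, 0.8]
grip_width: 0.045
```

>>> carry_out(
  translation=[
    [0, 0, 2],
    [0, 0, 4],
    [0, 0, 6],
    [0, 0, 8],
    [0, 0, 10],
  ],
  turn=[-0.18, -0.36, -0.54, -0.72, -0.75],
  gripper=[0, 0, 0, 0, 0],
)

```text
time_s: 14.15
tool_pos: [0.6763, -0.0618, 0.1996]
tool_rot: [-179.9, -0.1, 92.8]
force: [-0.2, -0.3, 0.4]
grip_width: 0.0018
```

>>> carry_out(
  translation=[
    [0, 0, 0],
    [0, 0, 0],
    [0, 0, 0],
  ],
  turn=[0, 0, 0],
  gripper=[0, 0, 0],
)

```text
time_s: 14.52
tool_pos: [0.6776, -0.0618, 0.2034]
tool_rot: [179.9, 0.0, 92.8]
force: [-0.0, -0.5, 0.7]
grip_width: 0.0006
```

```bash
python3 -c "
from h import *
plan(.6763,-.0622,.068,93)
im=read_camera('wrist')[:,:,::-1];cv2.imwrite('pics/w10.png',im)
im=read_camera('top')[:,:,::-1];cv2.imwrite('pics/top10.png',im)
"
```

```text
t 14.53 pos [ 0.6776 -0.0618  0.2034] rot [1.799e+02 3.000e-02 9.277e+01] F [-0.  -0.5  0.7] w 0.0006 q7 [ 37.  30. -49.  79.  23.  80.  81.]
shift cm [-0.03 -0.16 13.54] turn -0.0039 rows 2.1659010145339828
```

View pics/w10.png

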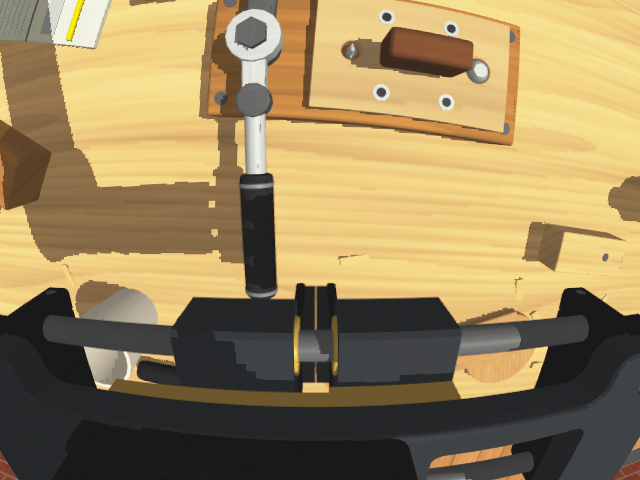

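View pics/top10.png

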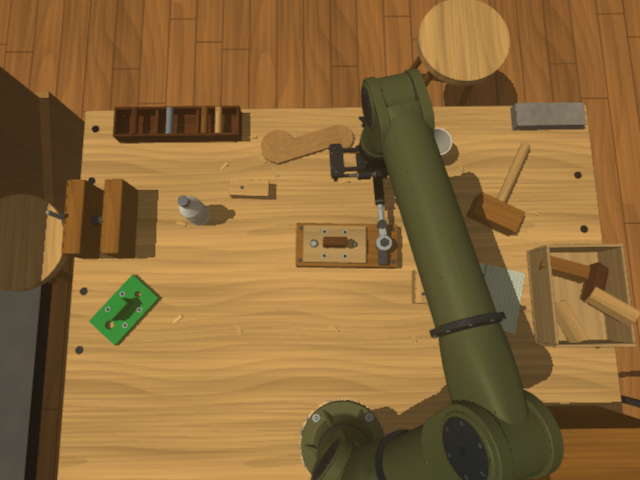

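>>> carry_out(
  translation=[
    [0, -0.2, 4],
    [0, -0.2, 8],
    [0, -0.2, 11.5],
    [0, -0.2, 13.5],
    [0, -0.2, 13.5],
  ],
  turn=[0, 0, 0, 0, 0],
  gripper=[0, 0, 0, 0, 0],
)

```text
time_s: 15.25
tool_pos: [0.6744, -0.0621, 0.0662]
tool_rot: [-179.9, -0.0, 92.8]
force: [0.5, 0.3, 0.5]
grip_width: 0.0007
```

```bash
cat >> h.py <<'E'
AX=np.array([.5238,-.1152])
def arc(th,kink=0,off=.028,r=.155):
    """TCP for handle world angle th(deg) with kink (rad)"""
    a=np.radians(th);u=np.array([np.cos(a),np.sin(a)])
    b=a-kink;w=np.array([np.cos(b),np.sin(b)]);n=np.array([-np.sin(b),np.cos(b)])
    p=AX+.05*u+(r-.05)*w+off*n
    return p[0],p[1],np.degrees(b)+90
def armto(th,kink=0,off=.028,r=.155,z=.068):
    x,y,yaw=arc(th,kink,off,r);print('target',th,kink,x.round(4),y.round(4),yaw.round(1));plan(x,y,z,yaw)
E
python3 -c "
from h import *
im=read_camera('wrist')[:,:,::-1];cv2.imwrite('pics/w11.png',im)
armto(3,0,.028)
for t in (-5,-12,-20,-28,-36): armto(t,0,.028)
" | grep -v pos
```

```text
target 3 0 0.6771 -0.0791 93.0
shift cm [-1.73  0.09 -0.02] turn -0.0032 rows 0.27666620382815393
target -5 0 0.6807 -0.1008 85.0
shift cm [-3.91  0.33 -0.02] turn 0.1364 rows 0.627940564146664
target -12 0 0.6812 -0.12 78.0
shift cm [-5.83  0.3  -0.02] turn 0.2586 rows 0.9345374624733909
target -20 0 0.679 -0.1419 70.0
shift cm [-8.01 -0.03 -0.02] turn 0.3982 rows 1.2810129799734395
target -28 0 0.6738 -0.1632 62.0
shift cm [-10.11  -0.66  -0.02] turn 0.5378 rows 1.6214184487047578
target -36 0 0.6657 -0.1837 54.0
shift cm [-12.11  -1.57  -0.02] turn 0.6775 rows 1.9540062683351225
```

View pics/w11.png

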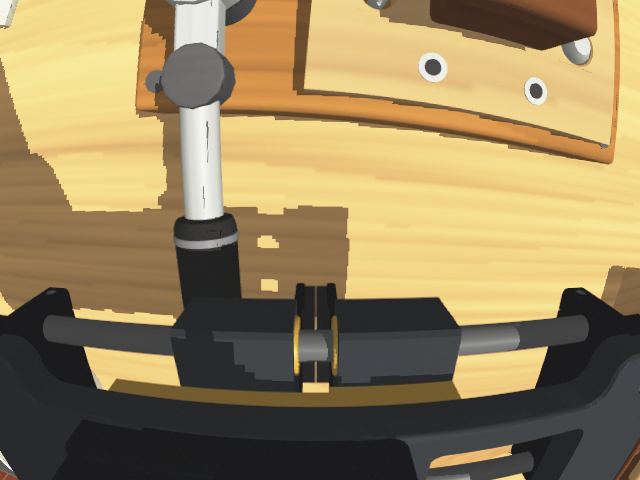

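>>> carry_out(
  translation=[
    [-1.7, 0.1, 0],
    [-2.9, 0.2, 0],
    [-3.9, 0.3, 0],
    [-4.9, 0.3, 0],
    [-5.8, 0.3, 0],
  ],
  turn=[0, 0.07, 0.136, 0.2, 0.26],
  gripper=[0, 0, 0, 0, 0],
)

```text
time_s: 15.92
tool_pos: [0.682, -0.1202, 0.0691]
tool_rot: [179.9, -0.1, 77.8]
force: [-1.8, 3.4, 1.8]
grip_width: 0.0003
```

```bash
python3 -c "
from h import *
im=read_camera('wrist')[:,:,::-1];cv2.imwrite('pics/w12.png',im)
plan(0.5,0,0,0)
for t in (-12,-18,-24,-30,-36,-42): armto(t,0,.028)
" | grep -v '^t .*pos [0]'
```

```text
t 15.97 pos [ 0.6819 -0.1223  0.0691] rot [1.7986e+02 2.0000e-02 7.7590e+01] F [-0.5  0.5  1.3] w 0.0005 q7 [ 38.  36. -42.  85.  25.  68.  69.]
shift cm [  8.03 -20.41   6.85] turn 1.3541 rows 3.676522520835967
target -12 0 0.6812 -0.12 78.0
t 15.97 pos [ 0.6819 -0.1223  0.0691] rot [1.7986e+02 2.0000e-02 7.7590e+01] F [-0.5  0.5  1.3] w 0.0005 q7 [ 38.  36. -42.  85.  25.  68.  69.]
shift cm [ 0.2  -0.11  0.11] turn -0.0072 rows 0.04083626329620288
target -18 0 0.6799 -0.1365 72.0
t 15.97 pos [ 0.6819 -0.1223  0.0691] rot [1.7986e+02 2.0000e-02 7.7590e+01] F [-0.5  0.5  1.3] w 0.0005 q7 [ 38.  36. -42.  85.  25.  68.  69.]
shift cm [-1.43  0.11  0.11] turn 0.0975 rows 0.23018147010764278
target -24 0 0.6768 -0.1527 66.0
t 15.97 pos [ 0.6819 -0.1223  0.0691] rot [1.7986e+02 2.0000e-02 7.7590e+01] F [-0.5  0.5  1.3] w 0.0005 q7 [ 38.  36. -42.  85.  25.  68.  69.]
shift cm [-3.08  0.16  0.11] turn 0.2022 rows 0.4934956911694033
target -30 0 0.672 -0.1685 60.0
t 15.97 pos [ 0.6819 -0.1223  0.0691] rot [1.7986e+02 2.0000e-02 7.7590e+01] F [-0.5  0.5  1.3] w 0.0005 q7 [ 38.  36. -42.  85.  25.  68.  69.]
shift cm [-4.72  0.03  0.11] turn 0.3069 rows 0.755806396915701
target -36 0 0.6657 -0.1837 54.0
t 15.97 pos [ 0.6819 -0.1223  0.0691] rot [1.7986e+02 2.0000e-02 7.7590e+01] F [-0.5  0.5  1.3] w 0.0005 q7 [ 38.  36. -42.  85.  25.  68.  69.]
shift cm [-6.34 -0.27  0.11] turn 0.4117 rows 1.0161245191654038
target -42 0 0.6577 -0.1981 48.0
t 15.97 pos [ 0.6819 -0.1223  0.0691] rot [1.7986e+02 2.0000e-02 7.7590e+01] F [-0.5  0.5  1.3] w 0.0005 q7 [ 38.  36. -42.  85.  25.  68.  69.]
shift cm [-7.93 -0.73  0.11] turn 0.5164 rows 1.273688132881408
```

View pics/w12.png

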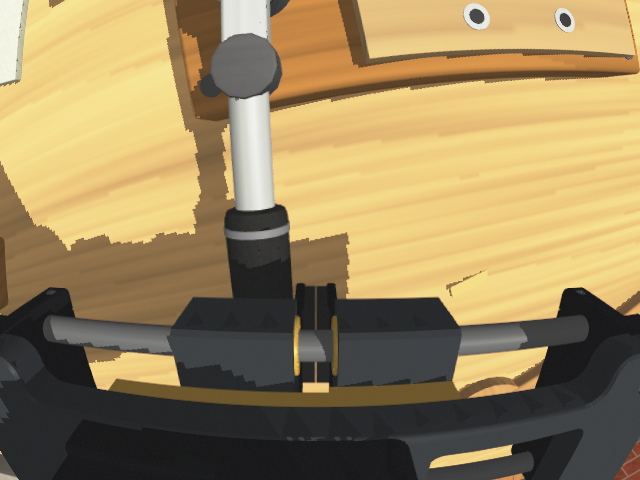

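>>> carry_out(
  translation=[
    [-1.4, 0.1, 0.1],
    [-3.0, 0.1, 0.1],
    [-4.7, 0, 0.1],
    [-6.3, -0.3, 0.1],
    [-7.9, -0.7, 0.1],
  ],
  turn=[0.1, 0.2, 0.31, 0.41, 0.52],
  gripper=[0, 0, 0, 0, 0],
)

```text
time_s: 16.6
tool_pos: [0.6595, -0.1962, 0.0685]
tool_rot: [179.8, -0.2, 48.0]
force: [0.2, 2.3, 1.4]
grip_width: 0.0006
```

```bash
cat >> h.py <<'E'
def arcs(*L,**k):
    s=telemetry.get_obs();R=Ro.from_euler('xyz',s['tool_rot'],degrees=True).as_matrix()
    print(s['tool_pos'].round(4),s['tool_rot'].round(1),s['force'].round(1),s['qpos'].round(0))
    for q in L:
        th,ki=q if isinstance(q,tuple) else (q,0)
        x,y,yaw=arc(th,ki,**k);d=R.T@(np.array([x,y,.068])-s['tool_pos'])*100
        print(q,d.round(2),np.radians(s['tool_rot'][2]-yaw).round(3))
E
python3 -c "
from h import *
im=read_camera('wrist')[:,:,::-1];cv2.imwrite('pics/w13.png',im)
arcs(-42,-47,-52,-57,-62,-67)
"
```

```text
[ 0.6579 -0.1995  0.0682] [179.8  -0.   47.6] [ 0.3 -0.4  1.4] [ 40.  34. -36.  86.  21.  66.  48.]
-42 [ 0.09 -0.1   0.02] -0.007
-47 [-1.27  0.09  0.02] 0.081
-52 [-2.64  0.16  0.02] 0.168
-57 [-4.01  0.12  0.02] 0.255
-62 [-5.38 -0.04  0.02] 0.342
-67 [-6.72 -0.33  0.02] 0.43
```

View pics/w13.png

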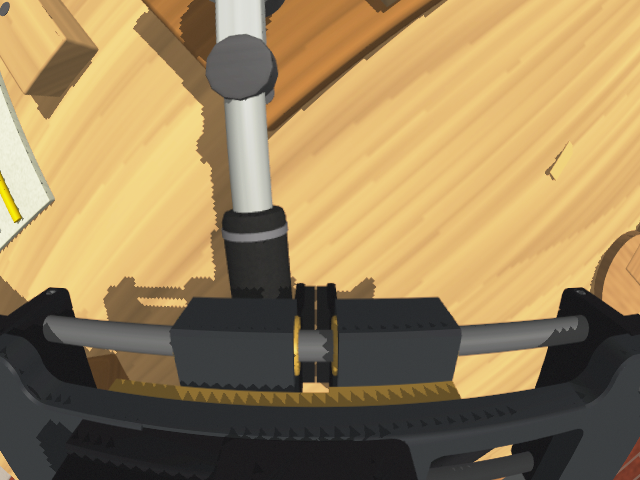

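```bash
python3 -c "
from h import *
p=onz('wrist',242,67,.088);q=onz('wrist',255,222,.088)
print(p.round(4),q.round(4),np.degrees(np.arctan2(*(q-p)[1::-1])))
e=p[:2]-AX;print(np.hypot(*e),np.degrees(np.arctan2(e[1],e[0])))
o=q[:2]-AX;print(np.hypot(*o),np.degrees(np.arctan2(o[1],o[0])))
"
```

```text
[ 0.5631 -0.1488  0.088 ] [ 0.6079 -0.1848  0.088 ] -38.76967731047172
0.051660146312881364 -40.52084912725767
0.10915258609718251 -39.5983783544253
```

>>> carry_out(
  translation=[
    [-1.3, 0.1, 0],
    [-2.6, 0.15, 0],
    [-4.0, 0.1, 0],
    [-5.4, 0, 0],
    [-6.7, -0.3, 0],
  ],
  turn=[0.08, 0.17, 0.255, 0.34, 0.43],
  gripper=[0, 0, 0, 0, 0],
)

```text
time_s: 17.27
tool_pos: [0.6126, -0.2447, 0.0682]
tool_rot: [179.8, -0.2, 23.5]
force: [3.4, 0.7, -0.4]
grip_width: 0.0008
```

```bash
python3 -c "
from h import *
im=read_camera('wrist')[:,:,::-1];cv2.imwrite('pics/w14.png',im)
arcs(-67,-70,-74,-78,-82,-86)
"
```

```text
[ 0.6106 -0.2463  0.0679] [ 1.798e+02 -1.000e-01  2.320e+01] [ 0.4 -0.3  1.5] [ 43.  29. -31.  91.  17.  64.  31.]
-67 [-0.07  0.04 -0.01] 0.003
-70 [-0.88  0.17 -0.01] 0.056
-74 [-1.98  0.26 -0.01] 0.125
-78 [-3.08  0.28 -0.01] 0.195
-82 [-4.17  0.23 -0.01] 0.265
-86 [-5.26  0.09 -0.01] 0.335
```

View pics/w14.png

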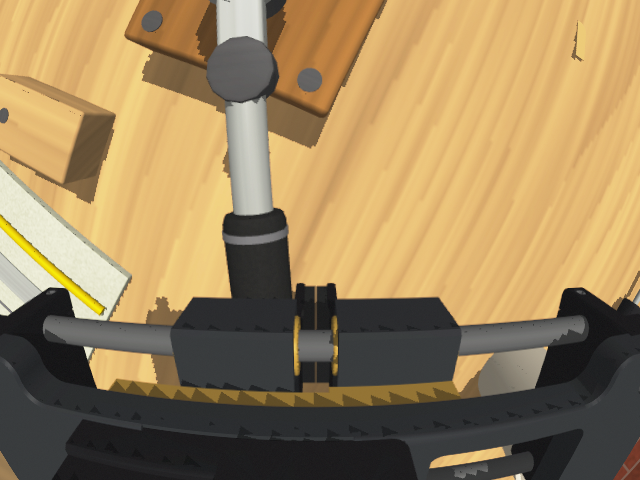

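```bash
python3 -c "
from h import *
arcs(-67,-72,-76,-80,-84,off=.021)
"
```

```text
[ 0.6106 -0.2463  0.0679] [ 1.798e+02 -1.000e-01  2.320e+01] [ 0.4 -0.3  1.5] [ 43.  29. -31.  91.  17.  64.  31.]
-67 [-0.77  0.04 -0.01] 0.003
-72 [-2.13  0.16 -0.01] 0.09
-76 [-3.22  0.17 -0.01] 0.16
-80 [-4.31  0.1  -0.01] 0.23
-84 [-5.39 -0.04 -0.01] 0.3
```

>>> carry_out(
  translation=[
    [-1, 0.1, 0],
    [-2.1, 0.2, 0],
    [-3.2, 0.2, 0],
    [-4.3, 0.1, 0],
    [-5.4, 0, 0],
  ],
  turn=[0.03, 0.09, 0.16, 0.23, 0.3],
  gripper=[0, 0, 0, 0, 0],
)

```text
time_s: 17.95
tool_pos: [0.5621, -0.2659, 0.0676]
tool_rot: [179.9, -0.2, 6.3]
force: [3.7, 0.1, 2.7]
grip_width: 0.0006
```

```bash
cat > hm.py <<'E'
from h import *
def meas(f,p,q):
    p=onz('wrist',*p,.088);q=onz('wrist',*q,.088);e=p[:2]-AX
    print('pivot r',np.hypot(*e).round(4),'ang',np.degrees(np.arctan2(e[1],e[0])).round(1),'handle',np.degrees(np.arctan2(*(q-p)[1::-1])).round(1))
E
python3 -c "
from h import *
im=read_camera('wrist')[:,:,::-1];cv2.imwrite('pics/w15.png',im)
arcs(-86.7,(-86.7,.06),(-86.7,.12),(-86.7,.18),(-86.7,.24),off=.021)
"
```

```text
[ 0.5604 -0.2664  0.0673] [179.9  -0.    6.1] [1.2 0.1 1.8] [ 46.  25. -28.  97.  13.  61.  20.]
-86.7 [-0.69  0.16 -0.07] 0.049
(-86.7, 0.06) [-1.33  0.24 -0.07] 0.109
(-86.7, 0.12) [-1.97  0.27 -0.07] 0.169
(-86.7, 0.18) [-2.61  0.27 -0.07] 0.229
(-86.7, 0.24) [-3.25  0.23 -0.07] 0.289
```

View pics/w15.png

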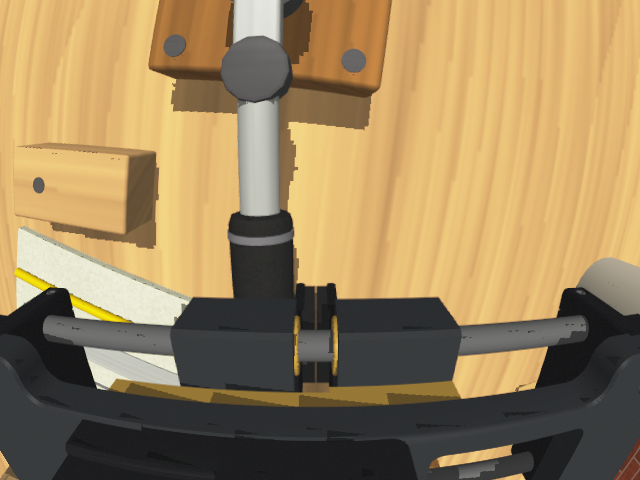

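>>> carry_out(
  translation=[
    [-0.7, 0.2, -0.1],
    [-1.3, 0.2, -0.1],
    [-1.6, 0.25, -0.1],
    [-2, 0.25, -0.1],
    [-2, 0.25, -0.1],
  ],
  turn=[0.05, 0.1, 0.14, 0.17, 0.17],
  gripper=[0, 0, 0, 0, 0],
)

```text
time_s: 18.62
tool_pos: [0.5444, -0.27, 0.0679]
tool_rot: [179.9, -0.4, -3.4]
force: [8.8, -2.1, -3.0]
grip_width: 0.0006
```

```bash
python3 -c "
from h import *
im=read_camera('wrist')[:,:,::-1];cv2.imwrite('pics/w16.png',im)
arcs(-86.7,(-86.7,.12),(-86.7,.18),(-86.7,.24),(-86.7,.3),off=.021)
"
```

```text
[ 0.5444 -0.2699  0.0678] [179.9  -0.4  -3.4] [ 8.5 -2.5 -3.6] [ 46.  23. -27.  99.  11.  60.  12.]
-86.7 [ 0.92 -0.17 -0.01] -0.116
(-86.7, 0.12) [-0.32  0.15 -0.02] 0.004
(-86.7, 0.18) [-0.95  0.25 -0.02] 0.064
(-86.7, 0.24) [-1.59  0.32 -0.03] 0.124
(-86.7, 0.3) [-2.23  0.35 -0.03] 0.184
```

View pics/w16.png

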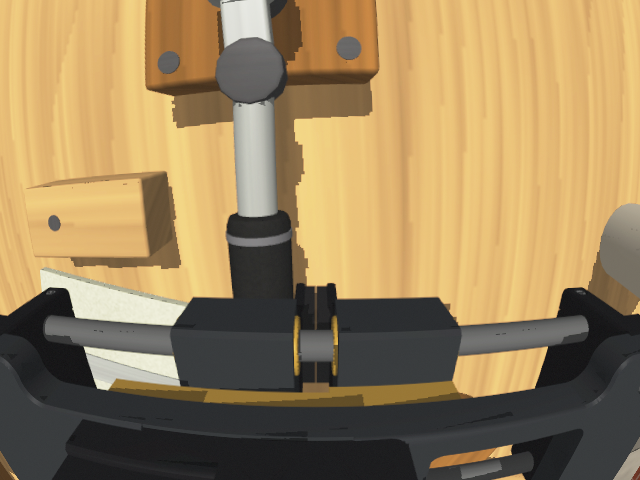

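```bash
python3 -c "
from hm import *
meas(0,(250.5,70),(259,224))
"
```

```text
pivot r 0.0509 ang -85.9 handle -91.3
```

>>> carry_out(
  translation=[
    [-0.5, 0.1, 0],
    [-0.9, 0.2, 0],
    [-1.3, 0.25, 0],
    [-1.6, 0.3, 0],
    [-1.6, 0.3, 0],
  ],
  turn=[0.03, 0.06, 0.09, 0.12, 0.12],
  gripper=[0, 0, 0, 0, 0],
)

```text
time_s: 19.3
tool_pos: [0.5288, -0.2712, 0.0678]
tool_rot: [-180.0, -0.4, -10.2]
force: [9.3, -1.0, -4.2]
grip_width: 0.0005
```

```bash
python3 -c "
from h import *
im=read_camera('wrist')[:,:,::-1];cv2.imwrite('pics/w17.png',im)
arcs((-86.7,.12),(-86.7,.18),(-86.7,.24),(-86.7,.3),off=.021)
"
```

```text
[ 0.5287 -0.2712  0.0678] [-180.    -0.4  -10.2] [10.1  0.  -4. ] [ 46.  21. -26. 101.  10.  60.   7.]
(-86.7, 0.12) [ 1.22 -0.22 -0.01] -0.116
(-86.7, 0.18) [ 0.6  -0.04 -0.02] -0.056
(-86.7, 0.24) [-0.03  0.11 -0.02] 0.004
(-86.7, 0.3) [-0.66  0.21 -0.02] 0.064
```

View pics/w17.png

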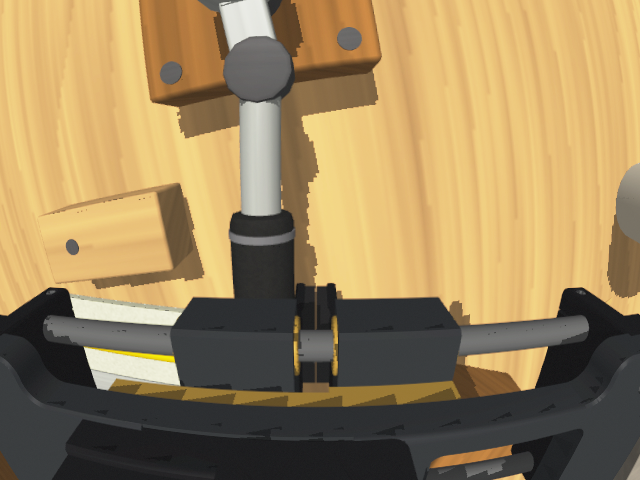

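```bash
python3 -c "
from hm import *
meas(0,(258,69),(262,224))
"
```

```text
pivot r 0.0511 ang -86.3 handle -99.8
```

>>> carry_out(
  translation=[
    [0.5, 0, 0],
    [1.5, 0, 0],
    [3, 0, 0],
    [3, 0, -3],
    [3, 0, -9],
  ],
  turn=[0, 0, 0, 0, 0],
  gripper=[0, 0, 0, 0, 0],
)

```text
time_s: 19.98
tool_pos: [0.5534, -0.2764, 0.155]
tool_rot: [-179.9, 0.4, -10.3]
force: [1.6, -0.9, 0.0]
grip_width: 0.0005
```

>>> carry_out(
  translation=[
    [0, 3, -6],
    [0, 7, -12],
    [0, 7, -15],
    [0, 7, -15],
    [0, 7, -15],
  ],
  turn=[0, 0, 0, 0, 0],
  gripper=[0, 0, 0, 0, 0],
)

```text
time_s: 20.6
tool_pos: [0.5425, -0.3455, 0.3062]
tool_rot: [-180.0, 0.1, -10.3]
force: [0.5, 1.3, -1.5]
grip_width: 0.0003
```

```bash
python3 -c "
from h import *
plan(.52,-.2,.3,0)
import pickle
pickle.dump((get_calibration('wrist'),telemetry.get_obs()),open('w18.pkl','wb'))
im=read_camera('wrist')[:,:,::-1];cv2.imwrite('pics/w18.png',im)
im=read_camera('scene')[:,:,::-1];cv2.imwrite('pics/s18.png',cv2.resize(im[170:330,180:420],None,fx=3,fy=3,interpolation=cv2.INTER_CUBIC))
"
```

```text
t 20.6 pos [ 0.5425 -0.3455  0.3062] rot [-1.7995e+02  7.0000e-02 -1.0280e+01] F [ 0.5  1.3 -1.5] w 0.0003 q7 [ 49.  18. -25.  76.   7.  87.  15.]
shift cm [ -4.81 -13.91   0.64] turn -0.1793 rows 2.357439596465069
```

View pics/w18.png

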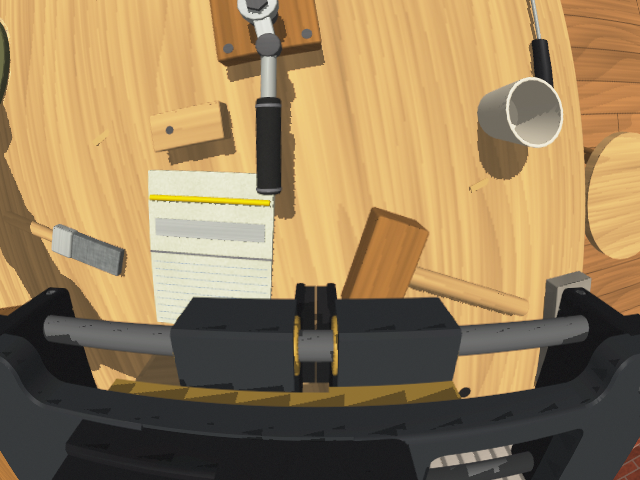

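View pics/s18.png

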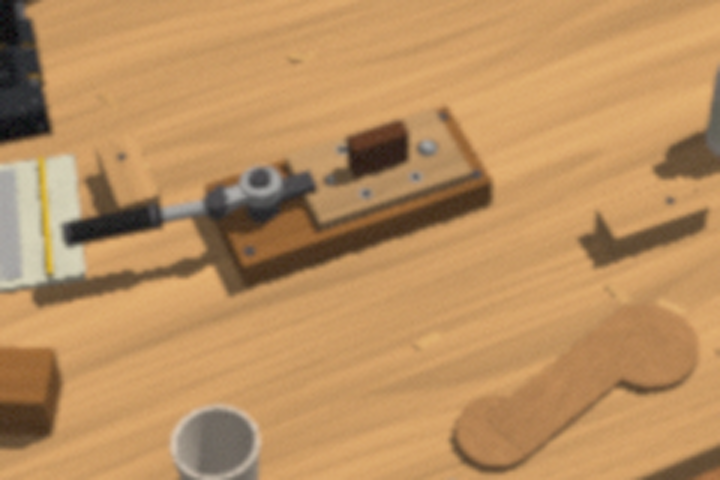

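```bash
python3 -c "
from h import *
import pickle
c,s=pickle.load(open('w18.pkl','rb'))
P=lambda u,v,z=.088:onz('wrist',u,v,z,c)
a,p,g,e=P(258,3,.095),P(267,44),P(268.5,104),P(268.5,188)
an=lambda d:np.degrees(np.arctan2(d[1],d[0])).round(1)
print(a,p,an(p-a),an(p[:2]-AX),an(g-p),an(e-p),an(e-g))
for u,v in [(312,83),(380,79),(400,83),(200,80)]:pass
im=read_camera('top')[:,:,::-1];cv2.imwrite('pics/top18.png',im)
d=cv2.absdiff(im,cv2.imread('pics/top0.png')).max(2)
cv2.imwrite('pics/td.png',np.hstack([im[140:320,170:480],cv2.cvtColor(d,cv2.COLOR_GRAY2BGR)[140:320,170:480]]))
"
```

```text
[ 0.52568312 -0.12159192  0.095     ] [ 0.52644329 -0.16583946  0.088     ] -89.0 -87.0 -98.8 -100.1 -101.1
```

View pics/td.png

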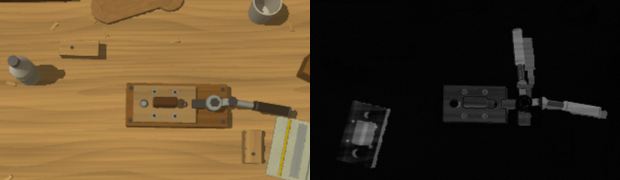

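```bash
python3 -c "
from cell import sign_off,telemetry
print(telemetry.get_obs()['joint_velocities'].round(2)); print(sign_off())"
```

```text
[ 0.09 -0.27 -0.03 -0.14  0.02 -0.03 -0.11]
the job is handed in; nothing more can be done
None
```

The job is handed in after about 21 s of the 64 s. No verdict is reported, so what follows is from my own checks.

**Template:** I gripped it by its bar and lowered it onto both pins. It seated with only about 6 N of change in the wrist force. After letting go, both pin tops showed through their holes. Its screws measured 66.2 x 56.2 mm apart if the plate's top face is at 54 mm, matching the 66.0 x 56 mm measured earlier, so it lies flat on the base.

**Clamp and wrench:** I pushed the handle clockwise with the closed fingers until the force rose to about 9–10 N and the breakaway joint gave. I then backed off and raised the arm clear. In the last pictures:
- The wrench's pivot is at about -87°; the stop should put it at -86.7°. The clamp finger lies over the plate's end.
- The handle is at about -100°, a kink of roughly 13° (0.23 rad), inside the 0.12–0.5 limits.

**Bystanders:** Comparing the top view before and after, the glue bottle and both blocks show no movement. The mallet was outside the crop I viewed, but nothing went near it.

**Disagreements:**
- The top and wrist cameras differed by about 3 mm on the round pin's x position. I went by close-range wrist pictures of the pin seen through the hole.
- A rough sight line from the screw's hex to the pivot gave -89° instead of -87°. That would make the kink about 11°, still inside the limits.

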